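Pry the split ring out of a magnifier head

TASK

The scratched lens of the bench magnifier is to be changed: take the hook pick from its stand, slip its foot under the raised tail of the split wire ring that holds the lens, and lift that end out of the groove with the pick, going gently on the glass. Then take the whole ring off, lay it flat in the steel parts tray, and stand the pick back in its slot. Leave the other things on the table where they are.

Things in the scene. Friction and masses are not known exactly. Their poses are not given: they have to be found in the camera images.
- vise: Blue board vise on a black suction foot, fixed to the table; holds the magnifier head level, face up. Origin: on the table under the head's centre. Its +x axis is angle 0 of the head (angles count anticlockwise from above). Jaws at +-90 degrees: carriers 30 mm wide, 55 to 73 mm from the centre, tops 70 mm above the table; rail and black knob reach 106 mm out along +y, 40 to 63 mm high.
- bezel: Black round frame of the magnifier head, 110 mm outer diameter, fixed in the vise; origin: centre of its underside, 60 mm above the table, axes as the vise. Rim top 72 mm above the table. A flat steel lug sticks out to 75 mm at 180 degrees. The ring's groove is cut into its bore; from -22 to +52 degrees the groove is cut away and only a thin wall of inner radius 51.5 mm stands there, up to the rim top.
- groove_center (a point): Axis of the bore at the height of the glass margin, 66 mm above the table, 6 mm below the rim top; axes as the vise. The groove's radius is 48.7 mm at the ring and its roof slopes inward as it rises, to a mouth of 46 mm radius at the rim top: a ring pulled upward is squeezed inward and snaps out. In the cut-out the ring's ends lie open, and a foot under the tail can reach 3 mm past the wire.
- lens: Glass lens in the bezel, fixed; origin on the bore's axis 1 mm below the glass margin, axes as the vise. Level margin from radius 36 to 48 mm, on which the ring lies; inside radius 36 mm a dome, 3 mm high in the middle. It bears a touch of a few newtons, not a hard push.
- ring: Split ring of brass-coloured spring wire, 3.5 mm thick, mean radius 46.25 mm as seated (a few mm more when free), about 26 g. Origin: its centre, level with its underside; +x to the middle of its gap, z up; the pose follows the back of the wire. Starts flat on the glass margin, turned up to 5 degrees from the vise. The wire runs anticlockwise from +14 degrees (tail) round to -20 degrees (plain end).
- ring_tail (a point): Middle of the raised tail (wire centre), at the ring's +21 degrees, 5.25 mm above the glass margin at the start. The wire steps up between 38 and 30 degrees and runs level from 30 to 14 degrees (its free end, 6 mm past this point) with 3.5 mm clear under it. Lifting here takes about 4 to 10 N; the ring snaps out arc by arc and is free when the tail has risen 25 to 40 mm.
- ring_back (a point): Middle of the ring's wire opposite the gap (wire centre). Once free, the ring lies loose and askew on the bezel, some 5 to 20 mm off centre, usually with its tail side on top of the rim and its back sunk in the bore; now and then it turns over.
- ring_plain_end (a point): The ring's plain end (wire centre), level with the rest of the wire.
- pick: Hook pick, 150 mm tall, 45 g. Origin: centre of the shaft at the underside of the foot; z up the shaft, +x along the foot. Steel shaft 4 mm in diameter up to 62 mm; red handle 16 x 16 mm (flats across x and y) from 62 to 150 mm. The foot is a flat bar at the very bottom, 2 mm thick and 3.5 mm wide, at right angles to the shaft, ending 8 mm from the shaft's axis. Starts standing in the stand.
- pick_tip (a point): End of the pick's foot, 8 mm from the shaft's axis, 1 mm above its underside.
- stand: Wooden tool stand, fixed, 140 mm along x, 56 mm along y, top 75 mm above the table. Origin: underside below the slot. Two short drivers stay in it at x = -44 and +46 mm, handles 15 mm thick, reaching 120 mm above the table.
- stand_slot (a point): The pick's place: slot in the stand's top (75 mm above the table), at the shaft's axis when the pick stands in it with its foot to the stand's +x. The slot runs from x = -5 to +13 mm and y = -5.5 to +5.5 mm; the handle's shoulder rests on its edges, the foot's underside 62 mm below this point. Axes as the stand.
- tray: Steel parts tray, fixed, open, 190 x 150 mm outside, walls 3 mm thick and 16 mm high, floor 3 mm. Origin: centre of its underside, x along the long side. It and the stand may be on either side of the vise.
- spool: Solder spool, white flanges, 55 mm across and 50 mm tall, upright, loose. Origin: centre of its underside.
- tape: Roll of pink tape, 96 mm across, 25 mm tall, lying flat, loose. Origin: centre of its underside.
- strippers: Yellow-handled wire strippers lying flat, 205 mm long, 10 mm thick, loose. Origin: under the pivot; handles to -x.
- lens_box: Cardboard tray with the new lens on it, 115 x 115 x 28 mm, loose. Origin: centre of its underside.

How it is judged:
By the outcome, as a careful person would: the job done as asked, in the order asked, and still so for the second after the job is handed in, with the robot touching nothing.
It also fails if it takes over 69 s, if anything falls off the work surface, if the arm or the gripper's body presses on something with over 40 N, if the wrist force passes 120 N, or if a joint passes its speed limit or range.

ROBOT

A 6-joint arm with a two-finger parallel gripper is mounted at the origin on the work surface. World frame = base frame: x ahead of the robot, y to its left, z up, the work surface at z = 0. Lengths are in m, angles in rad, forces in N, time in s.
With the tool pointing down it reaches from about 0.275 to 0.85 m from the base axis. Payload 5.2 kg.
Tool frame: the origin (TCP) lies midway between the tips of the shut fingers; the grasp point (between the pads) lies 19 mm behind it; z points along the fingers, y is the line along which they close (so a half turn about z gives the same grasp; the last joint's range is limited). The gripper opens to 85 mm and grips with 20 to 120 N. Pads are 22 mm wide; open, the fingers measure 114 mm over their backs; the gripper's body (76 mm by 85 mm) begins 54 mm behind the grasp point. The pads swing forward as they close: fully open they stand 13 mm farther back than shut.
Start: joints at [0.914, 0.259, 1.535, -0, 1.348, -0.203], TCP at [0.241, 0.494, 0.231] pointing down, gripper open.
Joint ranges: [-3.14, 3.14], [-0.91, 2.08], [0.19, 2.58], [-1.22, 4.36], [0.22, 2.71], [-3.12, 3.12]. Speed limits (rad/s): [2.57, 2.57, 3.14, 3.14, 3.14, 3.14].

INTERFACE

Orientations are given as [roll, pitch, yaw] about the fixed x, y, z axes, in that order (R = Rz(yaw) Ry(pitch) Rx(roll)).
In Python, from plant import sense, snapshot, close_job gives the robot as it stands. The module is installed in compiled form; this text tells all that it offers.
- The arm moves only by the tool apply_moves, never from a script. Its argument "targets" is a list of rows, each an object with "hand": the gripper's target within -1 to 1 (fully open at 1, half-way at 0, shut at -1); "travel": the shift along the tool's x, y, z in units of 30 mm (1.0 is 30 mm), a list of three; "delta_rot": the turn, a rotation vector about the tool's x, y, z in rad, a list of three. In form: [{"hand": hand, "travel": [x, y, z], "delta_rot": [rx, ry, rz]}, ...]. A call has 1 to 8 rows; each row is the pose to reach, as a shift and turn from the pose commanded when the call began, along the tool's axes at that moment; what a row does not reach only later rows make up. A row lasts 1/10 s, in which the tool goes at most 50 mm and 8.59 degrees, less where a joint would pass 70% of its speed; a pose out of reach is approached as far as the arm can. A call with a gripper value outside its range is refused whole. The fingers move at their own pace and stop on an object; "force" is the grip in N (left out, the last holds). Time passes only in rows, so rows that repeat a pose let the fingers close. It gives the time, the measured TCP pose, the force, the opening and the grip force at its end, in the units of the state.
- sense(): the state, without advancing time (a new reading comes with each control period).
- snapshot(name): name is "side" or "top" or "wrist"; returns a dict with "image" (400x640x3 uint8, red, green, blue), "mtx" (3x3 intrinsics, pixels), "origin" and "rotation" of the camera in the world. Camera axes: x right, y down, z forward; pixel columns grow to the right and rows downward; lengths in m; the calibration is good to about 2 mm. A picture is of the moment at which its call begins. There is no depth.
- close_job(): hands the job in; it is judged then, once.
The state is a dict: "clock": time; "joint_pos": joint angles; "qvel": joint speeds; "effort": joint torques, N m; "tool_pos": TCP position; "ee_rot": TCP orientation; "ft_force": force on the tool from outside, world axes, zero at the start; "torque": the same for the moment, N m; "width": finger opening in m; "grasp_force": force on a finger pad.
Only numpy, scipy, OpenCV 4.12 (cv2) and the standard library are available. Lean on these libraries where they do the work, as an engineer would, in place of code of your own. Each camera call takes 0.05 s, during which the arm holds its last target. There are 200 camera calls.

## Working session

There is one attempt and no reset: what is moved stays moved. The work goes in short steps, Python scripts to look and compute and a tool call to move; the robot and the scene stay as the last step left them, time stands still between calls to the robot, and variables do not carry over. Pictures are saved under pics/ and viewed, at most 10 in all, crops included, and the job is handed in when it is done.

Besides the shell and the picture viewer there is one more tool, called after "Emit:" in YAML: its name, and indented under it one key for each argument. apply_moves: Moves the arm, as the interface text tells. Its arguments: {"type":"object","properties":{"targets":{"type":"array","items":{"type":"object","properties":{"hand":{"type":"number"},"travel":{"type":"array","items":{"type":"number"}},"delta_rot":{"type":"array","items":{"type":"number"}}}}},"force":{"type":"number"}},"required":["targets"]}

```bash
mkdir -p pics; cat > h.py <<'E'
import numpy as np, cv2
from plant import sense, snapshot, close_job
def snap(n,f=None):
    s=snapshot(n)
    if f: cv2.imwrite('pics/'+f,cv2.cvtColor(s['image'],cv2.COLOR_RGB2BGR))
    return s
def ray(s,u,v,z):
    d=np.array(s['rotation'])@np.linalg.inv(s['mtx'])@[u,v,1]; o=np.array(s['origin'])
    return o+d*(z-o[2])/d[2]
def proj(s,p):
    q=np.array(s['mtx'])@(np.array(s['rotation']).T@(np.array(p)-s['origin'])); return q[:2]/q[2]
E
python3 - <<'E'
from h import *
a=snap('top');b=snap('side')
import pickle; pickle.dump((a,b),open('s0.pkl','wb'))
im=np.vstack([a['image'],b['image']])[:,:,::-1]
cv2.imwrite('pics/t0.png',a['image'][:,:,::-1]); cv2.imwrite('pics/s0.png',b['image'][:,:,::-1])
for s in(a,b): print(s['origin'],np.round(s['rotation'],3).tolist(),np.array(s['mtx']).tolist())
print(sense())
E
```

```text
[ 0.33626212 -0.03185874  1.38526579] [-2.975, 0.015, -1.598] [[460.01100232613965, 0.0, 315.73637062702284], [0.0, 460.01100232613965, 202.4239712075145], [0.0, 0.0, 1.0]]
[ 0.2259185  -0.55159839  0.5866134 ] [-2.225, 0.003, -0.582] [[368.8142707407014, 0.0, 317.59456218554243], [0.0, 368.8142707407014, 195.3888241971425], [0.0, 0.0, 1.0]]
{'clock': 0.1, 'joint_pos': array([ 9.14140061e-01,  2.59267198e-01,  1.53594095e+00,  9.05677473e-06,
        1.34801098e+00, -2.02789246e-01]), 'qvel': array([-9.47291946e-04, -7.66336657e-05, -7.59551742e-04,  1.91010705e-04,
       -9.73461149e-04, -2.81279350e-04]), 'effort': array([ 3.06672577e-03, -4.46965742e+01, -2.91247433e+01, -2.03723002e-04,
        6.22403852e-03, -3.23600666e-06]), 'tool_pos': array([0.24082831, 0.4939593 , 0.23057252]), 'ee_rot': array([-3.14000129e+00, -3.36224317e-04,  2.68772336e+00]), 'ft_force': array([ 0.64049558,  0.22195438, -0.08916943]), 'torque': array([-0.00359166,  0.00034609, -0.02054534]), 'grasp_force': 0.0, 'width': 0.08517082160367323}
```

View pics/t0.png

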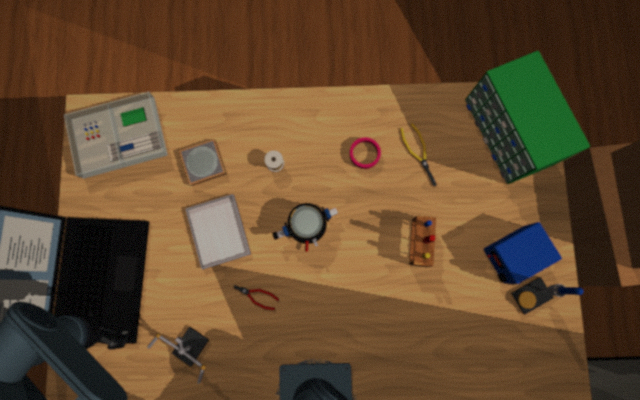

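View pics/s0.png

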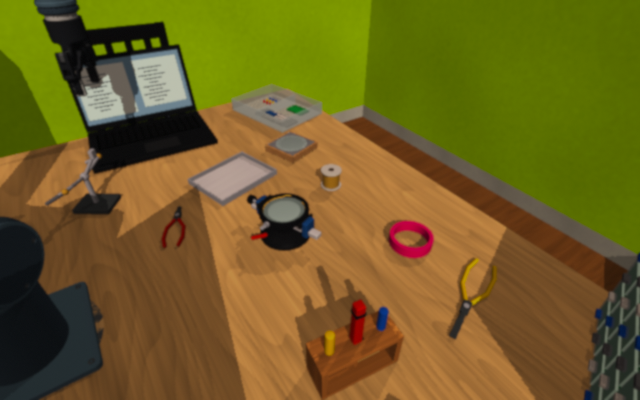

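The top view shows the bezel at about (307,222), the tray at (216,231), the stand at (424,241) with the red pick handle at (429,238), and the vise knob at (276,235). The side view shows the pick as the middle red handle at (357,320). Rotation is rpy, so I'll fix the helper.

```bash
cat > h.py <<'E'
import numpy as np, cv2
from scipy.spatial.transform import Rotation as Ro
from plant import sense, snapshot, close_job
def snap(n,f=None):
    s=snapshot(n)
    if f: cv2.imwrite('pics/'+f,cv2.cvtColor(s['image'],cv2.COLOR_RGB2BGR))
    return s
def R(e): 
    e=np.array(e); return e if e.shape==(3,3) else Ro.from_euler('xyz',e).as_matrix()
def ray(s,u,v,z):
    d=R(s['rotation'])@np.linalg.inv(s['mtx'])@[u,v,1]; o=np.array(s['origin'])
    return o+d*(z-o[2])/d[2]
def proj(s,p):
    q=np.array(s['mtx'])@(R(s['rotation']).T@(np.array(p)-s['origin'])); return q[:2]/q[2]
def go(p,yaw=None,rp=None):
    """travel/delta_rot units from the present measured pose to world TCP p, tool down with yaw"""
    st=sense(); Rt=R(st['ee_rot'])
    t=Rt.T@(np.array(p)-st['tool_pos'])/0.03
    Rd=R([np.pi,0,yaw]) if yaw is not None else Rt
    return np.round(t,3), np.round(Ro.from_matrix(Rt.T@Rd).as_rotvec(),3)
E
python3 - <<'E'
from h import *
import pickle; a,b=pickle.load(open('s0.pkl','rb'))
w=snap('wrist')
for n,u,v,z in [('bezel',307,222,.072),('knob',276,235,.05),('tray',216,231,.016),('stand',424,241,.075),('pick',429,239,.137),('d1',426,255,.12),('d2',425,223,.12)]:
    p=ray(a,u,v,z);print(n,p.round(3),proj(b,p).round())
st=sense(); Rt=R(st['ee_rot']); print('cam in tool',Rt.T@(np.array(w['origin'])-st['tool_pos']),(Rt.T@R(w['rotation'])).round(3).tolist(),w['mtx'])
# pick red mask etc. in both
for s,nm in((a,'t'),(b,'s')):
    hsv=cv2.cvtColor(s['image'],cv2.COLOR_RGB2HSV)
    m=cv2.inRange(hsv,(0,200,90),(6,255,255))|cv2.inRange(hsv,(174,200,90),(180,255,255))
    n,l,stt,c=cv2.connectedComponentsWithStats(m)
    print(nm,[(stt[i].tolist(),c[i].round(1).tolist()) for i in range(1,n) if stt[i][4]>8])
E
```

```text
bezel [0.501 0.009 0.072] [282. 210.]
knob [0.469 0.101 0.05 ] [252. 201.]
tray [0.489 0.284 0.016] [231. 174.]
stand [ 0.437 -0.322  0.075] [352. 340.]
pick [ 0.437 -0.322  0.137] [354. 316.]
d1 [ 0.395 -0.315  0.12 ] [327. 334.]
d2 [ 0.483 -0.318  0.12 ] [376. 306.]
cam in tool [ 0.0802394   0.0006669  -0.14191409] [[0.0, -0.95, -0.312], [1.0, 0.0, -0.0], [0.0, -0.312, 0.95]] [[319.81245779   0.         319.93287069]
 [  0.         319.81245779 201.05298658]
 [  0.           0.           1.        ]]
t [([430, 235, 5, 7, 30], [431.8, 237.7]), ([306, 242, 2, 9, 17], [306.5, 245.8]), ([250, 289, 28, 11, 48], [263.6, 292.4]), ([248, 295, 25, 15, 48], [259.7, 303.9])]
s [([162, 220, 12, 27, 64], [165.0, 234.5]), ([177, 220, 8, 26, 69], [181.2, 231.1]), ([251, 233, 16, 7, 64], [258.9, 235.8]), ([352, 300, 14, 16, 164], [359.1, 307.4]), ([351, 317, 14, 28, 255], [357.7, 330.7])]
```

```bash
python3 -c "
from h import *
print(go([.5,.01,.17],2.688))"
```

```text
(array([-14.838, -10.711,   2.033]), array([-0.001, -0.   , -0.   ]))
```

Emit:
apply_moves:
  targets:
    - {"hand": 1,"travel": [-14.838,-10.711,2.033],"delta_rot": [0,0,0]}
    - {"hand": 1,"travel": [-14.838,-10.711,2.033],"delta_rot": [0,0,0]}
    - {"hand": 1,"travel": [-14.838,-10.711,2.033],"delta_rot": [0,0,0]}
    - {"hand": 1,"travel": [-14.838,-10.711,2.033],"delta_rot": [0,0,0]}
    - {"hand": 1,"travel": [-14.838,-10.711,2.033],"delta_rot": [0,0,0]}
    - {"hand": 1,"travel": [-14.838,-10.711,2.033],"delta_rot": [0,0,0]}
    - {"hand": 1,"travel": [-14.838,-10.711,2.033],"delta_rot": [0,0,0]}
    - {"hand": 1,"travel": [-14.838,-10.711,2.033],"delta_rot": [0,0,0]}

```text
clock: 0.95
tool_pos: [0.4292, 0.142, 0.187]
ee_rot: [3.141, 0.0, 2.688]
ft_force: [0.2, 0.1, 0.6]
width: 0.0854
grasp_force: 0.0
```

```bash
python3 -c "
from h import *
print(go([.5,.01,.17],2.688))"
```

```text
(array([-4.049, -2.921,  0.566]), array([ 0.,  0., -0.]))
```

Emit:
apply_moves:
  targets:
    - {"hand": 1,"travel": [-4.0,-2.9,0.5],"delta_rot": [0,0,0]}
    - {"hand": 1,"travel": [-4.0,-2.9,0.5],"delta_rot": [0,0,0]}
    - {"hand": 1,"travel": [-4.0,-2.9,0.5],"delta_rot": [0,0,0]}
    - {"hand": 1,"travel": [-4.0,-2.9,0.5],"delta_rot": [0,0,0]}
    - {"hand": 1,"travel": [-4.0,-2.9,0.5],"delta_rot": [0,0,0]}

```text
clock: 1.45
tool_pos: [0.4984, 0.0121, 0.1715]
ee_rot: [-3.141, -0.002, 2.685]
ft_force: [0.8, -0.4, 0.3]
width: 0.0852
grasp_force: 0.0
```

```bash
python3 -c "
from h import *
import pickle
w=snap('wrist'); pickle.dump(w,open('w1.pkl','wb'))
print(sense()['tool_pos'],proj(w,[.501,.009,.072]))
cv2.imwrite('pics/w1.png',cv2.resize(w['image'][:,:,::-1],(800,500),interpolation=cv2.INTER_CUBIC))
"
```

```text
[0.49790569 0.0132037  0.17166869] [317.12526084 206.92327192]
```

View pics/w1.png

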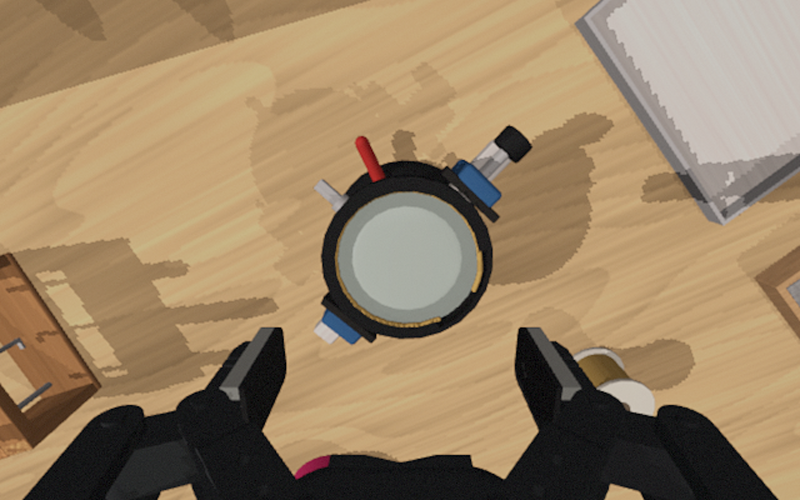

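```bash
cat > bez.py <<'E'
from h import *
import pickle
from scipy.optimize import least_squares
w=pickle.load(open('w1.pkl','rb')); im=w['image'].astype(int); g=im.max(2)
c0=np.array([325.6,203.]); P=[]
for t in np.arange(0,2*np.pi,np.pi/90):
    for r in np.arange(40,75,.25):
        u,v=c0+r*np.array([np.cos(t),np.sin(t)])
        if cv2.getRectSubPix(w['image'],(1,1),(float(u),float(v))).max()<70: P.append(ray(w,u,v,.072)); break
P=np.array(P)
f=least_squares(lambda q:np.hypot(P[:,0]-q[0],P[:,1]-q[1])-q[2],[.5,.01,.046],loss='soft_l1',f_scale=.0005)
print('mouth',f.x.round(4),len(P)); c=f.x[:2]
print(np.c_[np.degrees(np.arctan2(*(P-[*c,0])[:,1::-1].T)).round(), (np.hypot(*(P[:,:2]-c).T)*1000).round(1)][::6].tolist())
k=ray(w,512/1.25,142/1.25,.0515); l=ray(w,318/1.25,185/1.25,.066)
print('yaw knob',np.degrees(np.arctan2(*(k[:2]-c)[::-1]))-90,np.hypot(*(k[:2]-c)),'lug',np.degrees(np.arctan2(*(l[:2]-c)[::-1]))+180,np.hypot(*(l[:2]-c)))
hsv=cv2.cvtColor(w['image'],cv2.COLOR_RGB2HSV)
v,u=np.nonzero(cv2.inRange(hsv,(12,110,110),(32,255,255)))
Q=np.array([ray(w,a,b,.07125) for a,b in zip(u,v)]); d=Q[:,:2]-c; r=np.hypot(*d.T)*1e3; an=np.degrees(np.arctan2(d[:,1],d[:,0]))
for a in range(-180,180,4):
    m=(an>=a)&(an<a+4)&(r>40)&(r<54)
    if m.sum(): print(a,m.sum(),r[m].min().round(1),r[m].mean().round(1),r[m].max().round(1),end=' | ')
E
python3 bez.py
```

```text
mouth [0.5064 0.0138 0.0466] 180
[[71.0, 48.2], [58.0, 49.3], [45.0, 49.5], [33.0, 46.2], [20.0, 45.7], [7.0, 45.4], [-6.0, 46.4], [-19.0, 46.6], [-32.0, 46.6], [-45.0, 46.6], [-58.0, 46.9], [-71.0, 46.5], [-84.0, 46.6], [-98.0, 46.6], [-111.0, 46.6], [-124.0, 46.7], [-136.0, 47.0], [-148.0, 46.7], [-160.0, 46.2], [-170.0, 46.4], [179.0, 46.7], [169.0, 46.5], [159.0, 46.5], [149.0, 46.7], [139.0, 46.4], [129.0, 46.6], [118.0, 46.7], [107.0, 46.5], [96.0, 46.5], [84.0, 46.5]]
yaw knob 21.80817860393816 0.0993797656394634 lug 22.2518585228365 0.07361883774710663
-168 1 46.0 46.0 46.0 | -160 1 45.5 45.5 45.5 | -156 3 45.6 45.8 45.9 | -152 2 45.7 45.8 45.9 | -148 3 45.5 45.7 45.8 | -144 4 45.4 45.7 46.1 | -140 5 45.4 45.8 46.1 | -136 6 45.4 45.9 46.4 | -132 5 45.2 45.7 46.2 | -128 8 44.9 45.5 46.4 | -124 8 45.4 45.8 46.3 | -120 8 45.3 45.8 46.2 | -116 6 44.7 45.4 46.3 | -112 8 44.9 45.5 46.1 | -108 8 44.9 45.7 46.5 | -104 9 44.5 45.4 46.3 | -100 8 44.3 45.2 46.2 | -96 11 44.2 45.2 46.1 | -92 9 44.6 45.4 46.5 | -88 10 44.1 45.2 46.3 | -84 11 44.1 45.3 46.6 | -80 11 43.9 45.1 46.4 | -76 9 
[... 380 characters left out ...]
12 43.4 44.9 46.4 | -8 12 43.4 44.8 46.1 | -4 14 43.5 45.1 46.8 | 0 9 44.3 45.5 46.7 | 36 4 46.7 47.7 48.6 | 40 15 45.9 47.6 49.0 | 44 15 46.1 47.6 49.2 | 48 16 46.0 47.6 49.1 | 52 16 45.8 47.5 49.0 | 56 16 45.8 47.2 48.7 | 60 16 45.5 46.8 48.1 | 64 16 45.4 46.6 47.9 | 68 12 45.4 46.6 47.8 | 72 10 44.9 45.8 47.2 | 76 6 45.2 45.7 46.1 | 80 4 45.1 45.5 45.9 | 84 8 44.8 45.4 46.0 | 88 8 45.0 45.7 46.4 | 92 6 45.0 45.6 46.1 | 96 5 45.1 45.6 46.0 | 100 7 45.1 45.7 46.2 | 104 3 45.3 45.6 45.8 | 108 3 45.7 45.7 45.7 | 112 6 45.3 45.6 45.9 | 116 4 45.6 45.9 46.2 | 120 1 45.9 45.9 45.9 | 128 1 45.9 45.9 45.9 | 132 4 45.8 46.0 46.2 | 140 1 45.9 45.9 45.9 | 144 3 45.8 46.0 46.2 | 148 1 46.0 46.0 46.0 |
```

The wrist view shows the bezel at (407,250) and the knob at (512,142). The raised tail is the gold bar at about (478,270), and the plain end is at (440,322). The numbers agree: mouth radius 46.6 mm, vise yaw about 22° from both knob and lug, ring yaw about 24°, tail middle at about 45° world. Next I'll look at the stand.

```bash
python3 -c "
from h import *
print(go([.549,-.357,.23],2.688))"
```

```text
(array([ -6.949, -10.337,  -1.956]), array([-0.   , -0.002, -0.001]))
```

Emit:
apply_moves:
  targets:
    - {"hand": 1,"travel": [-6.95,-10.34,-1.95],"delta_rot": [0,0,0]}
    - {"hand": 1,"travel": [-6.95,-10.34,-1.95],"delta_rot": [0,0,0]}
    - {"hand": 1,"travel": [-6.95,-10.34,-1.95],"delta_rot": [0,0,0]}
    - {"hand": 1,"travel": [-6.95,-10.34,-1.95],"delta_rot": [0,0,0]}
    - {"hand": 1,"travel": [-6.95,-10.34,-1.95],"delta_rot": [0,0,0]}
    - {"hand": 1,"travel": [-6.95,-10.34,-1.95],"delta_rot": [0,0,0]}
    - {"hand": 1,"travel": [-6.95,-10.34,-1.95],"delta_rot": [0,0,0]}
    - {"hand": 1,"travel": [-6.95,-10.34,-1.95],"delta_rot": [0,0,0]}

```text
clock: 2.3
tool_pos: [0.5505, -0.3588, 0.2313]
ee_rot: [-3.141, 0.001, 2.688]
ft_force: [0.7, -0.6, 1.0]
width: 0.0854
grasp_force: 0.0
```

Emit:
apply_moves:
  targets:
    - {"hand": 1,"travel": [0,0,0],"delta_rot": [0,0,0]}
    - {"hand": 1,"travel": [0,0,0],"delta_rot": [0,0,0]}

```text
clock: 2.5
tool_pos: [0.5502, -0.3554, 0.2303]
ee_rot: [3.141, -0.001, 2.689]
ft_force: [0.2, 1.7, -0.2]
width: 0.0852
grasp_force: 0.0
```

```bash
python3 -c "
from h import *
import pickle
w=snap('wrist'); pickle.dump(w,open('w2.pkl','wb'))
print(sense()['tool_pos'],w['origin'],proj(w,[.437,-.322,.12]))
u,v=np.clip(proj(w,[.437,-.322,.1]),[160,130],[480,270]).astype(int)
print(u,v)
cv2.imwrite('pics/w2.png',cv2.resize(w['image'][v-130:v+130,u-160:u+160,::-1],(738,600),interpolation=cv2.INTER_CUBIC))
"
```

```text
[ 0.55013949 -0.35470887  0.23035464] [ 0.47841936 -0.31987544  0.37239737] [291.64518238  43.16469529]
293 130
```

View pics/w2.png

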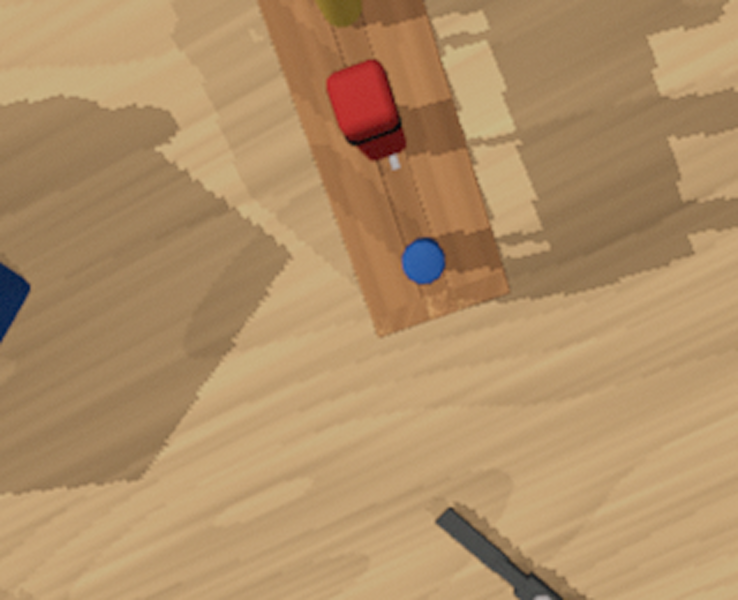

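The crop shows the red pick top at about (362,98). The slot's open end is the light patch at (394,162), toward the blue driver at (424,262), so the stand's +x points along world +x.

```bash
cat > pk.py <<'E'
from h import *
import pickle,sys
w=pickle.load(open(sys.argv[1],'rb'))
hsv=cv2.cvtColor(w['image'],cv2.COLOR_RGB2HSV)
m=cv2.inRange(hsv,(0,150,165),(8,255,255))|cv2.inRange(hsv,(172,150,165),(180,255,255))
n,l,st,c=cv2.connectedComponentsWithStats(m)
for i in range(1,n):
    if st[i][4]>60:
        v,u=np.nonzero(l==i); Q=np.array([ray(w,a,b,.163)[:2] for a,b in zip(u,v)])*1000
        print(st[i],c[i].round(1),cv2.minAreaRect(Q.astype(np.float32)),Q.mean(0).round(1))
E
python3 pk.py w2.pkl; python3 - <<'E'
from h import *
import pickle
w=pickle.load(open('w2.pkl','rb'));k=738/320
P=lambda u,v,z:ray(w,133+u/k,v/k,z)
for a,b in(((435,15),(508,290)),((260,0),(380,335))):
    d=P(*b,.075)-P(*a,.075); print(np.degrees(np.arctan2(d[1],d[0])))
print('corners',P(380,335,.075),P(508,290,.075),'blue',P(424,262,.12),'patch',P(394,162,.075))
E
```

```text
[274  27  27  30 535] [287.1  41.2] ((442.1293640136719, -323.5571594238281), (13.252537727355957, 13.228429794311523), 82.08053588867188) [ 442.  -323.6]
-9.02536702560171
-7.24711384593141
corners [ 0.50803592 -0.35683837  0.075     ] [ 0.51439764 -0.30344372  0.075     ] blue [ 0.48855117 -0.32720308  0.12      ] patch [ 0.45299952 -0.32269882  0.075     ]
```

```bash
python3 -c "
from h import *
print(go([.442,-.322,.2],-.14))"
```

```text
(array([ 3.718, -0.594,  1.016]), array([-2.00e-03, -2.00e-03,  2.83e+00]))
```

Emit:
apply_moves:
  targets:
    - {"hand": 1,"travel": [3.7,-0.6,0.5],"delta_rot": [0,0,2.83]}
    - {"hand": 1,"travel": [3.7,-0.6,0.5],"delta_rot": [0,0,2.83]}
    - {"hand": 1,"travel": [3.7,-0.6,0.5],"delta_rot": [0,0,2.83]}
    - {"hand": 1,"travel": [3.7,-0.6,0.5],"delta_rot": [0,0,2.83]}
    - {"hand": 1,"travel": [3.7,-0.6,0.5],"delta_rot": [0,0,2.83]}
    - {"hand": 1,"travel": [3.7,-0.6,0.5],"delta_rot": [0,0,2.83]}
    - {"hand": 1,"travel": [3.7,-0.6,0.5],"delta_rot": [0,0,2.83]}
    - {"hand": 1,"travel": [3.7,-0.6,0.5],"delta_rot": [0,0,2.83]}

```text
clock: 3.35
tool_pos: [0.4425, -0.3218, 0.2158]
ee_rot: [-3.142, -0.001, 1.485]
ft_force: [0.3, 0.6, 0.5]
width: 0.0855
grasp_force: 0.0
```

```bash
python3 -c "
from h import *
print(go([.442,-.322,.2],-.14))"
```

```text
(array([-0.008, -0.016,  0.528]), array([-1.000e-03, -0.000e+00,  1.625e+00]))
```

Emit:
apply_moves:
  targets:
    - {"hand": 1,"travel": [0,0,0.5],"delta_rot": [0,0,1.625]}
    - {"hand": 1,"travel": [0,0,0.5],"delta_rot": [0,0,1.625]}
    - {"hand": 1,"travel": [0,0,0.5],"delta_rot": [0,0,1.625]}
    - {"hand": 1,"travel": [0,0,0.5],"delta_rot": [0,0,1.625]}
    - {"hand": 1,"travel": [0,0,0.5],"delta_rot": [0,0,1.625]}
    - {"hand": 1,"travel": [0,0,0.5],"delta_rot": [0,0,1.625]}
    - {"hand": 1,"travel": [0,0,0.5],"delta_rot": [0,0,1.625]}
    - {"hand": 1,"travel": [0,0,0.5],"delta_rot": [0,0,1.625]}

```text
clock: 4.15
tool_pos: [0.4425, -0.3218, 0.2008]
ee_rot: [-3.141, -0.0, 0.285]
ft_force: [1.1, -0.6, -0.3]
width: 0.0851
grasp_force: 0.0
```

Emit:
apply_moves:
  targets:
    - {"hand": 1,"travel": [0,0,0],"delta_rot": [0,0,0.43]}
    - {"hand": 1,"travel": [0,0,0],"delta_rot": [0,0,0.43]}
    - {"hand": 1,"travel": [0,0,0],"delta_rot": [0,0,0.43]}
    - {"hand": 1,"travel": [0,0,0],"delta_rot": [0,0,0.43]}

```text
clock: 4.55
tool_pos: [0.4425, -0.3221, 0.2008]
ee_rot: [-3.141, 0.0, -0.141]
ft_force: [-0.6, 0.7, -0.7]
width: 0.0855
grasp_force: 0.0
```

```bash
python3 -c "
from h import *
import pickle
w=snap('wrist'); pickle.dump(w,open('w3.pkl','wb'))
print(go([.442,-.322,.2],-.14))
cv2.imwrite('pics/w3.png',w['image'][:,:,::-1])
"; python3 pk.py w3.pkl
```

```text
(array([-0.019, -0.013,  0.028]), array([-0.   ,  0.   ,  0.003]))
[  6 205  13  32 222] [ 11.9 220.5] ((477.11175537109375, -138.2290802001953), (4.245994567871094, 20.634767532348633), 76.32355499267578) [ 477.2 -138.3]
[313 223  22  20 428] [323.6 232.5] ((443.0487976074219, -323.6999206542969), (12.951470375061035, 12.65003776550293), 81.96373748779297) [ 443.1 -323.8]
```

Emit:
apply_moves:
  targets:
    - {"hand": 1,"travel": [0,0.05,1.3],"delta_rot": [0,0,0]}
    - {"hand": 1,"travel": [0,0.05,2.65],"delta_rot": [0,0,0]}
    - {"hand": 1,"travel": [0,0.05,2.65],"delta_rot": [0,0,0]}
    - {"hand": -1,"travel": [0,0.05,2.65],"delta_rot": [0,0,0]}
    - {"hand": -1,"travel": [0,0.05,2.65],"delta_rot": [0,0,0]}
    - {"hand": -1,"travel": [0,0.05,2.65],"delta_rot": [0,0,0]}
    - {"hand": -1,"travel": [0,0.05,2.65],"delta_rot": [0,0,0]}
    - {"hand": -1,"travel": [0,0.05,2.65],"delta_rot": [0,0,0]}
  force: 50

```text
clock: 5.4
tool_pos: [0.4424, -0.3263, 0.1221]
ee_rot: [3.141, -0.001, -0.142]
ft_force: [1.3, 0.4, -0.7]
width: 0.0152
grasp_force: 50.8
```

Emit:
apply_moves:
  targets:
    - {"hand": -1,"travel": [0,0,0],"delta_rot": [0,0,0]}
    - {"hand": -1,"travel": [0,0,0],"delta_rot": [0,0,0]}
    - {"hand": -1,"travel": [0,0,0],"delta_rot": [0,0,0]}
    - {"hand": -1,"travel": [0,0,0],"delta_rot": [0,0,0]}

```text
clock: 5.8
tool_pos: [0.4424, -0.3262, 0.1218]
ee_rot: [3.141, -0.001, -0.142]
ft_force: [-0.1, 2.0, 6.3]
width: 0.0156
grasp_force: 51.5
```

Emit:
apply_moves:
  targets:
    - {"hand": -1,"travel": [0,0,-0.3],"delta_rot": [0,0,0]}
    - {"hand": -1,"travel": [0,0,-1.0],"delta_rot": [0,0,0]}
    - {"hand": -1,"travel": [0,0,-2.0],"delta_rot": [0,0,0]}
    - {"hand": -1,"travel": [0,0,-3.0],"delta_rot": [0,0,0]}
    - {"hand": -1,"travel": [0,0,-3.6],"delta_rot": [0,0,0]}
    - {"hand": -1,"travel": [0,0,-3.6],"delta_rot": [0,0,0]}

```text
clock: 6.4
tool_pos: [0.4431, -0.3275, 0.2324]
ee_rot: [3.137, -0.005, -0.142]
ft_force: [0.7, -0.3, -0.6]
width: 0.0147
grasp_force: 50.7
```

```bash
python3 -c "
from h import *
import pickle
s=sense();print(s['tool_pos'],s['ft_force'],s['width'])
# bezel standoff: foot retracted. tail dir 45.3
c=np.array([.5064,.0138]);d=np.array([np.cos(.79),np.sin(.79)])
p=c+d*.030
print(p,go([*p,.235],.79))
w=snap('wrist'); cv2.imwrite('pics/w4.png',w['image'][:,:,::-1])
pickle.dump(w,open('w4.pkl','wb'))
T=R(s['ee_rot']);f=s['tool_pos']+T@[.008,0,.112]; print('foot px',proj(w,f))
"
```

```text
[ 0.44313541 -0.32749362  0.23238543] [ 0.67975062 -0.26105678 -0.5854619 ] 0.014745078346328674
[0.52751536 0.0351106 ] (array([  1.072, -12.363,  -0.134]), array([ 0.006, -0.002, -0.932]))
foot px [320.75294361 187.96969688]
```

View pics/w4.png

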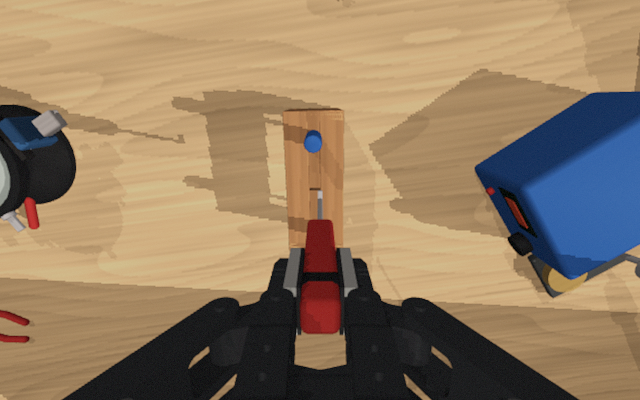

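The view shows the pick held upright between the pads, with the shaft and foot at about (320,205) and the tip near (320,190), as predicted.

Emit:
apply_moves:
  targets:
    - {"hand": -1,"travel": [1.07,-12.36,-0.13],"delta_rot": [0,0,-0.932]}
    - {"hand": -1,"travel": [1.07,-12.36,-0.13],"delta_rot": [0,0,-0.932]}
    - {"hand": -1,"travel": [1.07,-12.36,-0.13],"delta_rot": [0,0,-0.932]}
    - {"hand": -1,"travel": [1.07,-12.36,-0.13],"delta_rot": [0,0,-0.932]}
    - {"hand": -1,"travel": [1.07,-12.36,-0.13],"delta_rot": [0,0,-0.932]}
    - {"hand": -1,"travel": [1.07,-12.36,-0.13],"delta_rot": [0,0,-0.932]}
    - {"hand": -1,"travel": [1.07,-12.36,-0.13],"delta_rot": [0,0,-0.932]}
    - {"hand": -1,"travel": [1.07,-12.36,-0.13],"delta_rot": [0,0,-0.932]}

```text
clock: 7.25
tool_pos: [0.5256, 0.0405, 0.2312]
ee_rot: [-3.138, 0.001, 0.794]
ft_force: [-0.5, -0.8, 0.4]
width: 0.0154
grasp_force: 50.7
```

Emit:
apply_moves:
  targets:
    - {"hand": -1,"travel": [0,0,0],"delta_rot": [0,0,0]}
    - {"hand": -1,"travel": [0,0,0],"delta_rot": [0,0,0]}

```text
clock: 7.45
tool_pos: [0.5256, 0.0365, 0.2315]
ee_rot: [-3.14, 0.002, 0.791]
ft_force: [-0.4, -0.7, -0.5]
width: 0.0152
grasp_force: 50.7
```

```bash
python3 -c "
from h import *
s=sense();print(s['tool_pos'],s['ee_rot'],s['ft_force'],s['qvel'].round(3))
print(go([.5275,.0351,.2],.79))
"
```

```text
[0.5255735  0.03651771 0.23151107] [-3.13982768e+00  2.28526021e-03  7.91306064e-01] [-0.37305749 -0.73303535 -0.49610397] [-0.036 -0.007 -0.004 -0.001  0.003 -0.003]
(array([0.014, 0.081, 1.05 ]), array([-0.002,  0.002,  0.001]))
```

Emit:
apply_moves:
  targets:
    - {"hand": -1,"travel": [0,0.05,0.6],"delta_rot": [0,0,0]}
    - {"hand": -1,"travel": [0,0.05,1.2],"delta_rot": [0,0,0]}
    - {"hand": -1,"travel": [0,0.05,1.2],"delta_rot": [0,0,0]}
    - {"hand": -1,"travel": [0,0.05,1.2],"delta_rot": [0,0,0]}

```text
clock: 7.85
tool_pos: [0.527, 0.034, 0.1967]
ee_rot: [-3.141, 0.001, 0.788]
ft_force: [0.3, 0.3, -0.9]
width: 0.015
grasp_force: 50.7
```

```bash
python3 -c "
from h import *
import pickle
w=snap('wrist');pickle.dump(w,open('w5.pkl','wb'))
s=sense();print(s['tool_pos'],s['ee_rot'],s['ft_force'])
T=R(s['ee_rot']);f=s['tool_pos']+T@[.008,0,.112]; print('foot px',proj(w,f), 'tail px',proj(w,[.5399,.0476,.0713]))
b=snap('side');u,v=proj(b,f);u,v=int(u),int(v);print(u,v)
A=cv2.resize(w['image'][100:250,220:420],(800,600),interpolation=cv2.INTER_CUBIC)
cv2.imwrite('pics/w5.png',A[:,:,::-1])
"
```

```text
[0.52760553 0.03424177 0.19742508] [3.14131370e+00 1.06522148e-04 7.88288796e-01] [ 0.30019805 -0.6864873  -0.19549841]
foot px [320.95043135 188.09111533] tail px [320.07785862 172.11406916]
287 192
```

View pics/w5.png

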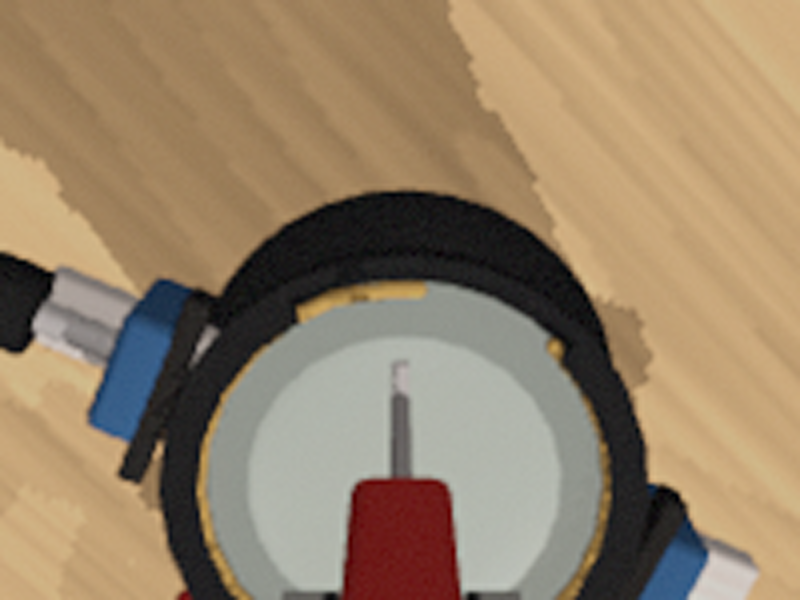

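The crop (scale 4, offset 220,100) shows the tail bar from (298,312) to its free end at (425,292), so the tail middle is at about (397,293). The foot tip is at (400,363), laterally aligned with it.

```bash
python3 - <<'E'
from h import *
import pickle
w=pickle.load(open('w5.pkl','rb'))
T=R([np.pi,0,.7885]); q=lambda u,v,z:T.T@(ray(w,220+u/4,100+v/4,z)-[.5064,.0138,0])*1000
o=T.T@(np.array([.5276,.0342,0])-[.5064,.0138,0])*1000
print('tool axis in tool xy from centre',o.round(1))
print('tail',q(397,293,.07125).round(1),'end',q(425,291,.07125).round(1))
for z in(.084,.086,.088): print(z,'tip',q(400,361,z).round(1))
hsv=cv2.cvtColor(w['image'],cv2.COLOR_RGB2HSV)
v,u=np.nonzero(cv2.inRange(hsv,(12,110,110),(32,255,255))[165:180,285:332])
u+=285;v+=165
for k in range(300,330,3):
    m=(u==k)
    if m.any(): print(k,v[m].min(),v[m].max(),end='; ')
# rim inner circle: far/near silhouettes fit
E
```

```text
tool axis in tool xy from centre [29.4  0.7  0. ]
tail [ 46.6  -0.8 -71.2] end [ 47.    5.2 -71.2]
0.084 tip [ 35.2  -0.1 -84. ]
0.086 tip [ 35.8  -0.1 -86. ]
0.088 tip [ 36.3  -0.1 -88. ]
300 174 177; 303 173 175; 306 172 175; 309 172 174; 312 171 174; 315 171 174; 318 171 173; 321 170 173; 324 171 173;
```

Emit:
apply_moves:
  targets:
    - {"hand": -1,"travel": [0.2,-0.015,0.0],"delta_rot": [0,0,0]}
    - {"hand": -1,"travel": [0.2,-0.015,0.2],"delta_rot": [0,0,0]}
    - {"hand": -1,"travel": [0.2,-0.015,0.4],"delta_rot": [0,0,0]}
    - {"hand": -1,"travel": [0.2,-0.015,0.6],"delta_rot": [0,0,0]}
    - {"hand": -1,"travel": [0.2,-0.015,0.67],"delta_rot": [0,0,0]}
    - {"hand": -1,"travel": [0.2,-0.015,0.67],"delta_rot": [0,0,0]}

```text
clock: 8.55
tool_pos: [0.5309, 0.04, 0.1763]
ee_rot: [-3.141, 0.001, 0.79]
ft_force: [-0.2, 0.3, 0.1]
width: 0.0157
grasp_force: 50.7
```

```bash
python3 -c "
from h import *
s=sense();print(s['tool_pos'],s['ft_force'])
w=snap('wrist');A=cv2.resize(w['image'][130:230,253:386],(798,600),interpolation=cv2.INTER_CUBIC)
import pickle;pickle.dump(w,open('w6.pkl','wb'))
cv2.imwrite('pics/w6.png',A[:,:,::-1])
"
```

```text
[0.53093157 0.03999741 0.17626334] [-0.16344335  0.26990333  0.08482255]
```

View pics/w6.png

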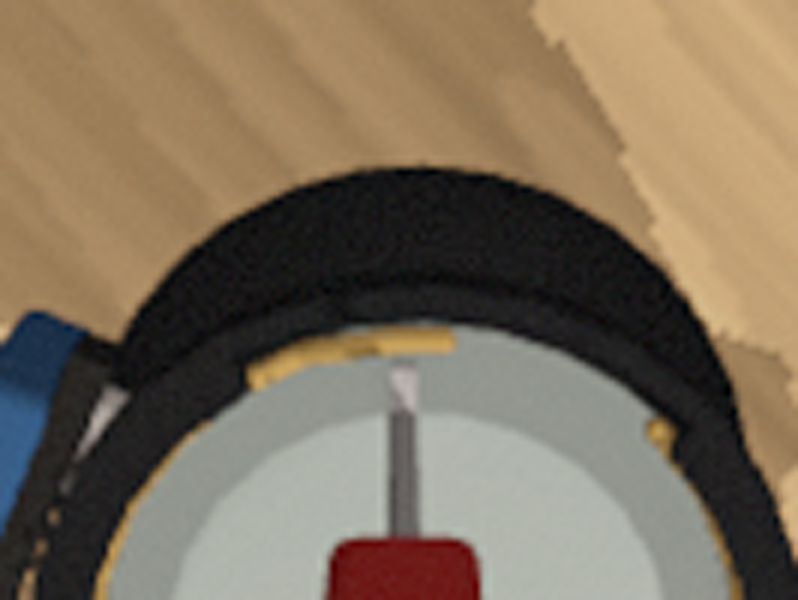

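The crop shows the foot tip at (402,362), just inside the tail bar (centre about (402,342), free end at 455), with no contact force yet. Now I'll creep down onto the glass.

Emit:
apply_moves:
  targets:
    - {"hand": -1,"travel": [0,0,0.02],"delta_rot": [0,0,0]}
    - {"hand": -1,"travel": [0,0,0.02],"delta_rot": [0,0,0]}

```text
clock: 8.8
tool_pos: [0.5315, 0.0399, 0.1765]
ee_rot: [3.141, -0.0, 0.79]
ft_force: [-0.5, -0.5, 0.5]
width: 0.0153
grasp_force: 50.7
```

Emit:
apply_moves:
  targets:
    - {"hand": -1,"travel": [0,0,0.015],"delta_rot": [0,0,0]}
    - {"hand": -1,"travel": [0,0,0.015],"delta_rot": [0,0,0]}

```text
clock: 9.0
tool_pos: [0.5314, 0.0399, 0.176]
ee_rot: [3.141, -0.0, 0.79]
ft_force: [-0.1, -0.3, -0.9]
width: 0.0153
grasp_force: 50.7
```

Emit:
apply_moves:
  targets:
    - {"hand": -1,"travel": [0,0,0.015],"delta_rot": [0,0,0]}
    - {"hand": -1,"travel": [0,0,0.015],"delta_rot": [0,0,0]}

```text
clock: 9.2
tool_pos: [0.5314, 0.0399, 0.1755]
ee_rot: [3.141, -0.0, 0.79]
ft_force: [1.2, -0.0, -0.5]
width: 0.0156
grasp_force: 50.7
```

Emit:
apply_moves:
  targets:
    - {"hand": -1,"travel": [0,0,0.015],"delta_rot": [0,0,0]}
    - {"hand": -1,"travel": [0,0,0.015],"delta_rot": [0,0,0]}

```text
clock: 9.4
tool_pos: [0.5315, 0.0399, 0.1751]
ee_rot: [3.141, -0.0, 0.79]
ft_force: [0.2, -0.8, -0.0]
width: 0.0154
grasp_force: 50.8
```

Emit:
apply_moves:
  targets:
    - {"hand": -1,"travel": [0,0,0.012],"delta_rot": [0,0,0]}
    - {"hand": -1,"travel": [0,0,0.012],"delta_rot": [0,0,0]}

```text
clock: 9.6
tool_pos: [0.5315, 0.0399, 0.1749]
ee_rot: [3.141, -0.0, 0.79]
ft_force: [-0.5, 1.5, 2.0]
width: 0.0157
grasp_force: 51.1
```

Emit:
apply_moves:
  targets:
    - {"hand": -1,"travel": [0,0,0.012],"delta_rot": [0,0,0]}
    - {"hand": -1,"travel": [0,0,0.012],"delta_rot": [0,0,0]}

```text
clock: 9.8
tool_pos: [0.5316, 0.0399, 0.1748]
ee_rot: [3.141, -0.001, 0.79]
ft_force: [-1.5, 0.5, 4.6]
width: 0.0152
grasp_force: 51.5
```

Emit:
apply_moves:
  targets:
    - {"hand": -1,"travel": [0,0,-0.033],"delta_rot": [0,0,0]}
    - {"hand": -1,"travel": [0.07,0,-0.033],"delta_rot": [0,0,0]}
    - {"hand": -1,"travel": [0.14,0,-0.033],"delta_rot": [0,0,0]}
    - {"hand": -1,"travel": [0.14,0,-0.033],"delta_rot": [0,0,0]}

```text
clock: 10.2
tool_pos: [0.5343, 0.0431, 0.1749]
ee_rot: [-3.141, 0.0, 0.79]
ft_force: [-0.3, 0.5, -0.0]
width: 0.0155
grasp_force: 50.8
```

Emit:
apply_moves:
  targets:
    - {"hand": -1,"travel": [0.03,0,0],"delta_rot": [0,0,0]}
    - {"hand": -1,"travel": [0.05,0,0],"delta_rot": [0,0,0]}
    - {"hand": -1,"travel": [0.05,0,0],"delta_rot": [0,0,0]}

```text
clock: 10.5
tool_pos: [0.5354, 0.044, 0.1752]
ee_rot: [-3.142, 0.0, 0.79]
ft_force: [0.4, -0.9, -0.5]
width: 0.0156
grasp_force: 50.8
```

```bash
python3 -c "
from h import *
s=sense();print(s['tool_pos'],s['ft_force'])
w=snap('wrist');A=cv2.resize(w['image'][140:215,270:370],(800,600),interpolation=cv2.INTER_CUBIC)
cv2.imwrite('pics/w7.png',A[:,:,::-1])
"
```

```text
[0.53541258 0.04402052 0.17518731] [ 0.43991263 -0.92925077 -0.52043703]
```

View pics/w7.png

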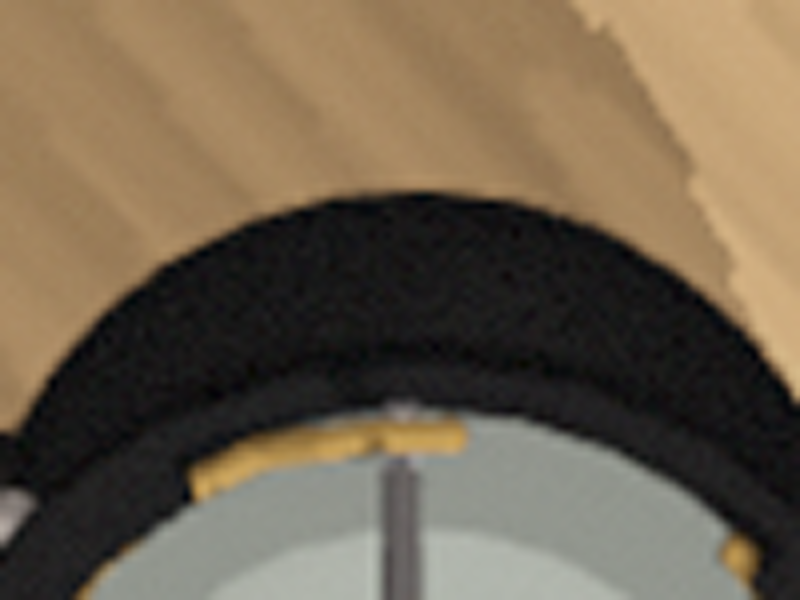

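The foot is under the tail: the tip shows just past the wire at (402,408), with the shaft inside it at (402,470). Now I lift.

Emit:
apply_moves:
  targets:
    - {"hand": -1,"travel": [0,0,-0.08],"delta_rot": [0,0,0]}
    - {"hand": -1,"travel": [0,0,-0.18],"delta_rot": [0,0,0]}
    - {"hand": -1,"travel": [0,0,-0.28],"delta_rot": [0,0,0]}
    - {"hand": -1,"travel": [0,0,-0.38],"delta_rot": [0,0,0]}
    - {"hand": -1,"travel": [0,0,-0.48],"delta_rot": [0,0,0]}
    - {"hand": -1,"travel": [0,0,-0.48],"delta_rot": [0,0,0]}

```text
clock: 11.15
tool_pos: [0.5357, 0.0443, 0.1905]
ee_rot: [3.141, -0.001, 0.79]
ft_force: [0.3, 0.4, -1.7]
width: 0.0149
grasp_force: 50.4
```

```bash
python3 -c "
from h import *
s=sense();print(s['tool_pos'],s['ft_force'])
w=snap('wrist');b=snap('side')
A=cv2.resize(w['image'][100:250,220:420],(400,300),interpolation=cv2.INTER_CUBIC)
B=cv2.resize(b['image'][150:250,220:353],(400,300),interpolation=cv2.INTER_CUBIC)
cv2.imwrite('pics/w8.png',np.hstack([A,B])[:,:,::-1])
"
```

```text
[0.5357275  0.04426792 0.19046108] [ 0.3292518   0.35890635 -1.7082225 ]
```

```bash
cat >> h.py <<'E'
def gold(s,u0,u1,v0,v1,st=2):
    hsv=cv2.cvtColor(s['image'],cv2.COLOR_RGB2HSV); g=cv2.inRange(hsv,(15,140,100),(32,255,255)); k=hsv[:,:,2]<70
    for v in range(v0,v1,st): print(v,''.join('#' if g[v,u] else '.' if k[v,u] else ' ' for u in range(u0,u1,st)))
E
python3 -c "
from h import *
w=snap('wrist'); gold(w,262,382,155,245,2); print(sense()['ft_force'])
"
```

```text
155                                                             
157                                                             
159                                                             
161                                                             
163                         .............                       
165                     ....................                    
167                   ........................                  
169                 ............................                
171               ................................              
173              ..................................             
175             ....................................            
177            ......................................           
179           ........................................          
181          ..........................................         
183         ............................................        
185         ............................................        
187 . .    ..................         ...................   
[... 1162 characters left out ...]
      #.....
225 .....#                                                 .....
227 ....                                                    ....
229 ....#                                                  #....
231 ....#                                                  #....
233 ....#                                                  #....
235 ....#                                                  #....
237 ....#                                                   ....
239 .... #                                                 #....
241 ....#                                                  #....
243 ....#                                                  #....
[-0.38059321  0.08550423 -2.58759588]
```

Emit:
apply_moves:
  targets:
    - {"hand": -1,"travel": [0,0,-0.1],"delta_rot": [0,0,0]}
    - {"hand": -1,"travel": [0,0,-0.2],"delta_rot": [0,0,0]}
    - {"hand": -1,"travel": [0,0,-0.3],"delta_rot": [0,0,0]}
    - {"hand": -1,"travel": [0,0,-0.4],"delta_rot": [0,0,0]}

```text
clock: 11.7
tool_pos: [0.5352, 0.044, 0.2018]
ee_rot: [-3.141, 0.0, 0.79]
ft_force: [-0.0, 0.6, -3.9]
width: 0.0157
grasp_force: 50.3
```

```bash
python3 -c "
from h import *
s=sense();print(s['tool_pos'],s['ft_force'])
w=snap('wrist'); gold(w,232,412,155,255,3)
b=snap('side');print(proj(b,[.506,.014,.072]),proj(b,[.54,.047,.1]));gold(b,250,330,165,225,2)
"
```

```text
[0.53516078 0.04404683 0.20182168] [-0.02172424  0.63745588 -3.85234215]
155                                                             
158                                                             
161                          ..........                         
164                        ...............                      
167                      ...................                    
170                    ......................                   
173                   ........................                  
176                  ..........................                 
179 .                ...........................                
182 ..         .    .............. ..............               
185 ..           . .........            .........               
188 .           ..........                 .......              
191             ..........                  ......              
194             ..  .....   ######            .....             
197             .. .....  #                    ....             
200            .. ....                        # ... 
[... 1888 characters left out ...]
#########################
195 . ####  ###  .......... ################
197 ...#    ##.......   ......##############
199 .. .    #...            ... ############
201 ..   ..# .                #.############
203     ...#                    .###########
205 #   ..                      .###########
207 #   ..#                     . ##########
209 ##  ..                      ..##########
211 ### .. #                   .. ##########
213 #### ..#                   .. ##########
215 #####.. #                 .....#########
217 #####...#                .....  ########
219 ######...              ......    #######
221 ######.. ....        .......     #######
223 ######    .................    . #######
```

Emit:
apply_moves:
  targets:
    - {"hand": -1,"travel": [0,0,-0.1],"delta_rot": [0,0,0]}
    - {"hand": -1,"travel": [0,0,-0.2],"delta_rot": [0,0,0]}
    - {"hand": -1,"travel": [0,0,-0.3],"delta_rot": [0,0,0]}

```text
clock: 12.1
tool_pos: [0.5351, 0.044, 0.2107]
ee_rot: [-3.141, 0.0, 0.79]
ft_force: [-1.3, 1.3, -4.0]
width: 0.0153
grasp_force: 50.2
```

```bash
python3 -c "
from h import *
s=sense();print(s['tool_pos'],s['ft_force'])
w=snap('wrist'); gold(w,232,412,155,275,3)
"
```

```text
[0.53513847 0.04397867 0.21072665] [-1.25690546  1.32310956 -4.01356577]
155                                                             
158                            .......                          
161                         .............                       
164                       .................                     
167                     .....................                   
170                    .......................                  
173                   .........................                 
176 ..               ...........................                
179 ...        .    ............................                
182 ...       .  .  .........           .........               
185 ..           ..........               .......               
188 .           ..........                  ......              
191 .           ... ......                   .....              
194 .           .. .....     ##### #           ...              
197             .. ....    #                   ....             
200            .......   #                     .... 
[... 858 characters left out ...]
242             ..                               #.....         
245             ..                               #.....         
248              .##       .           .        #.....          
251              ..        ..          .         ....           
254               .#       ..          .       #.....           
257               ..##     ..          ..     #.....            
260                ....    .           ..    .......            
263                ....    .           ..    ......             
266               .....    .           ..    ......             
269               ....    ..           ..    .....              
272               ....    ...............    .....
```

Emit:
apply_moves:
  targets:
    - {"hand": -1,"travel": [0,0,-0.1],"delta_rot": [0,0,0]}
    - {"hand": -1,"travel": [0,0,-0.2],"delta_rot": [0,0,0]}
    - {"hand": -1,"travel": [0,0,-0.2],"delta_rot": [0,0,0]}

```text
clock: 12.45
tool_pos: [0.5363, 0.0438, 0.2179]
ee_rot: [3.139, -0.002, 0.79]
ft_force: [-0.3, 0.6, -0.2]
width: 0.0152
grasp_force: 50.8
```

```bash
python3 -c "
from h import *
s=sense();print(s['tool_pos'],s['ft_force'])
w=snap('wrist'); gold(w,232,412,175,262,3)
"
```

```text
[0.53626161 0.04378453 0.21785764] [-0.33289703  0.6331141  -0.22902262]
175 .                ..........................                 
178 ...             .... #   #.................                 
181 ...         ..  ..##  ...          .........                
184 ..           ...  #...                .......               
187 .           ...# #....                 ......               
190 .           ..# .....                    ....               
193 .           .# .....                    # ....              
196                ...                        ....              
199            .# ....                        #...              
202            # ....                          ....             
205           .  ...                           #...             
208           #  ..                            #...             
211           ##...                              ...            
214          .  ...                              ...            
217          .  ..                               ...            
220         .. ...                                ..            
223         .. ...                                ..            
226            ...                                ....          
229            ...                                .....         
232            ...                                ......        
235            #..                             #  ......        
238             ..                               ...... .       
241             ...                           #  .....          
244             #..                              ....           
247               ..                            .....           
250               ..       ..          .       .....            
253              ##..      ..          .    #  .....            
256                #..     ..          ..     .....             
259                 ...    ..          ..   .......
```

The force fell to zero and the wire outline jumped outside the bore, so the ring has snapped free. I'll raise the pick clear and look.

Emit:
apply_moves:
  targets:
    - {"hand": -1,"travel": [-0.2,0,-0.4],"delta_rot": [0,0,0]}
    - {"hand": -1,"travel": [-0.4,0,-1.2],"delta_rot": [0,0,0]}
    - {"hand": -1,"travel": [-0.4,0,-1.6],"delta_rot": [0,0,0]}
    - {"hand": -1,"travel": [-0.4,0,-1.6],"delta_rot": [0,0,0]}

```text
clock: 12.9
tool_pos: [0.5282, 0.0351, 0.2674]
ee_rot: [3.137, -0.003, 0.789]
ft_force: [-0.5, -0.0, -0.1]
width: 0.0153
grasp_force: 50.8
```

```bash
python3 -c "
from h import *
import pickle
s=sense();print(s['tool_pos'],s['ft_force'])
w=snap('wrist');b=snap('side');pickle.dump((w,b,s),open('w9.pkl','wb'))
A=cv2.resize(w['image'][120:270,220:420],(800,600),interpolation=cv2.INTER_CUBIC)
cv2.imwrite('pics/w9.png',A[:,:,::-1])
print(go([.442,-.323,.235],-.14))
"
```

```text
[0.52823759 0.03510257 0.26736365] [-0.47080091 -0.02842917 -0.08131386]
(array([-10.48 ,   6.4  ,   0.989]), array([ 0.   , -0.001,  0.93 ]))
```

View pics/w9.png

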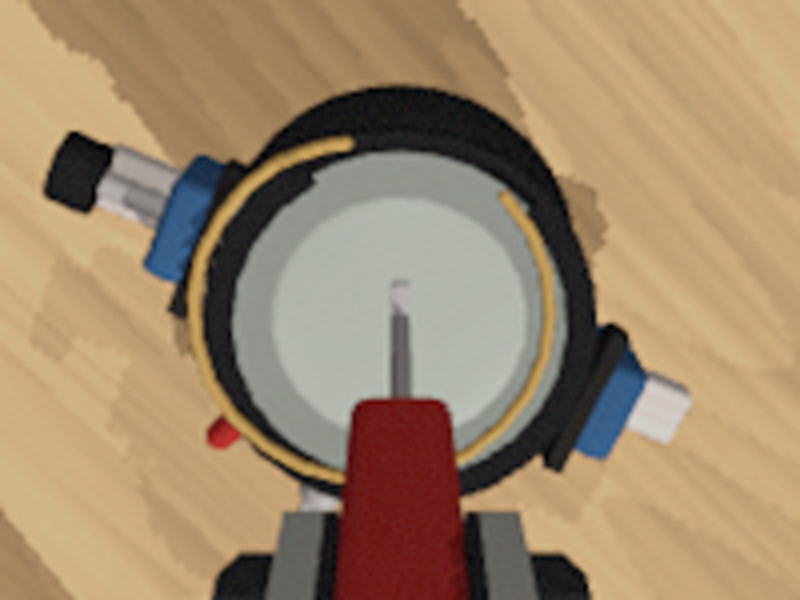

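The ring is loose: tail end at (350,145) on the rim, plain end at (505,195), left arc on top of the rim near (190,290), right arc down in the bore. It is not turned over. The gripper is needed for the ring, so the pick goes back to its slot first. I'll refine the slot position from the stored view.

```bash
python3 - <<'E'
from h import *
import pickle
for f,(u,v) in (('w4.pkl',(313,142)),('w2.pkl',(317,113)),('w3.pkl',None and 0 or (0,0))):
    w=pickle.load(open(f,'rb')); hsv=cv2.cvtColor(w['image'],cv2.COLOR_RGB2HSV)
    d=np.array([np.cos(-.14),np.sin(-.14)])
    n,l,st,c=cv2.connectedComponentsWithStats(cv2.inRange(hsv,(100,150,120),(125,255,255)))
    for i in range(1,n):
        if 60<st[i][4]<900:
            p=ray(w,*c[i],.118)[:2]; print(f,st[i],'blue',p.round(4),'slot',(p-46e-3*d).round(4))
    n,l,st,c=cv2.connectedComponentsWithStats(cv2.inRange(hsv,(22,150,90),(34,255,255)))
    for i in range(1,n):
        if 60<st[i][4]<900:
            p=ray(w,*c[i],.118)[:2]; print(f,st[i],'yel',p.round(4),'slot',(p+44e-3*d).round(4))
w=pickle.load(open('w4.pkl','rb'))
hsv=cv2.cvtColor(w['image'],cv2.COLOR_RGB2HSV)
for v in(118,128,160,170): print(v,[(u,int(hsv[v,u,1])) for u in range(276,354,2)])
for v in range(180,200): print(v,w['image'][v,306:332].max(1))
E
```

```text
w4.pkl [304 135  18  17 233] blue [ 0.4885 -0.3279] slot [ 0.4429 -0.3215]
w2.pkl [627   0  13  18 107] blue [ 0.5205 -0.0955] slot [ 0.4749 -0.0891]
w2.pkl [308 104  17  19 248] blue [ 0.4879 -0.3277] slot [ 0.4424 -0.3213]
w2.pkl [271   0  18  11  88] yel [ 0.4114 -0.318 ] slot [ 0.455  -0.3242]
w2.pkl [378 261  36  17 199] yel [ 0.6399 -0.3227] slot [ 0.6835 -0.3288]
w2.pkl [370 269  52  57 375] yel [ 0.6692 -0.338 ] slot [ 0.7128 -0.3441]
w3.pkl [311 138  19  19 289] blue [ 0.4883 -0.3279] slot [ 0.4428 -0.3214]
w3.pkl [313 245  18  24 260] yel [ 0.4041 -0.3165] slot [ 0.4477 -0.3226]
118 [(276, 98), (278, 98), (280, 98), (282, 110), (284, 137), (286, 139), (288, 135), (290, 139), (292, 135), (294, 136), (296, 136), (298, 137), (300, 135), (302, 136), (304, 135), (306, 140), (308, 140), (310, 142), (312, 139), (314, 141), (316, 139), (318, 138), (320, 138), (322, 136), (324, 137), (326, 136), (328, 136), (330, 134), (332, 133), (334, 131), (336, 126), (338, 129), (340, 131), (342, 127), (344, 108), (346, 95), (348, 96), (350, 96), (352, 97)]
128 [(276, 97), (278, 96), (280, 96), 
[... 2885 characters left out ...]

 172 174 178 182 184 188 189 187]
194 [184 184 191 181 165 164 163 165 165 163 166 171 178 184 184 185 179 172
 174 175 177 181 185 189 187 188]
195 [185 185 191 181 165 165 165 165 165 165 164 171 177 183 186 185 179 173
 173 174 176 180 185 188 188 189]
196 [184 184 192 180 167 165 164 164 165 165 166 170 178 184 185 185 181 172
 174 174 177 182 186 187 188 188]
197 [184 184 192 181 166 165 165 166 164 165 166 171 180 178 177 185 182 173
 175 173 177 182 185 187 189 190]
198 [183 184 191 179 165 166 164 164 164 165 167 161 159 144 138 161 175 176
 173 174 177 181 186 188 188 189]
199 [184 185 191 180 166 166 165 165 164 166 169 143 103 100  99 119 160 176
 174 174 177 183 186 189 189 188]
```

```bash
python3 - <<'E'
from h import *
import pickle
w=pickle.load(open('w4.pkl','rb'));d=np.array([np.cos(-.14),np.sin(-.14)])
p=ray(w,314.6,187.3,.075)[:2];print('slot',(p-.013*d).round(4))
t=ray(w,319.6,191.6,.1235)[:2];print('tip-8',(t-.008*d).round(4),'TCP then .4431 -.3275')
print(go([.4425,-.3222,.235],-.14))
E
```

```text
slot [ 0.4275 -0.32  ]
tip-8 [ 0.4415 -0.3268] TCP then .4431 -.3275
(array([-10.449,   6.393,   0.989]), array([ 0.   , -0.001,  0.93 ]))
```

Emit:
apply_moves:
  targets:
    - {"hand": -1,"travel": [-10.4,6.4,0.5],"delta_rot": [0,0,0.93]}
    - {"hand": -1,"travel": [-10.4,6.4,0.5],"delta_rot": [0,0,0.93]}
    - {"hand": -1,"travel": [-10.4,6.4,0.5],"delta_rot": [0,0,0.93]}
    - {"hand": -1,"travel": [-10.4,6.4,0.5],"delta_rot": [0,0,0.93]}
    - {"hand": -1,"travel": [-10.4,6.4,0.5],"delta_rot": [0,0,0.93]}
    - {"hand": -1,"travel": [-10.4,6.4,0.5],"delta_rot": [0,0,0.93]}
    - {"hand": -1,"travel": [-10.4,6.4,0.5],"delta_rot": [0,0,0.93]}
    - {"hand": -1,"travel": [-10.4,6.4,0.5],"delta_rot": [0,0,0.93]}

```text
clock: 13.8
tool_pos: [0.4418, -0.3253, 0.2478]
ee_rot: [3.142, 0.002, -0.145]
ft_force: [-0.6, 0.4, -1.1]
width: 0.0153
grasp_force: 50.8
```

Emit:
apply_moves:
  targets:
    - {"hand": -1,"travel": [0,0,0],"delta_rot": [0,0,0]}
    - {"hand": -1,"travel": [0,0,0],"delta_rot": [0,0,0]}
    - {"hand": -1,"travel": [0,0,0],"delta_rot": [0,0,0]}

```text
clock: 14.1
tool_pos: [0.444, -0.3195, 0.2494]
ee_rot: [-3.14, 0.0, -0.138]
ft_force: [-0.6, -0.0, -0.1]
width: 0.0151
grasp_force: 50.8
```

```bash
python3 - <<'E'
from h import *
s=sense();print(s['tool_pos'],s['ee_rot'],s['qvel'].round(3))
print(go([.445,-.3225,.2],-.14))
E
```

```text
[ 0.44403531 -0.31952432  0.24936734] [-3.14041701e+00  4.71484084e-04 -1.38373860e-01] [ 0.011 -0.008 -0.004 -0.004 -0.001 -0.001]
(array([0.046, 0.096, 1.645]), array([-0.001,  0.   ,  0.002]))
```

Emit:
apply_moves:
  targets:
    - {"hand": -1,"travel": [0.05,0.07,0.9],"delta_rot": [0,0,0]}
    - {"hand": -1,"travel": [0.05,0.07,1.6],"delta_rot": [0,0,0]}
    - {"hand": -1,"travel": [0.05,0.07,1.6],"delta_rot": [0,0,0]}
    - {"hand": -1,"travel": [0.05,0.07,1.6],"delta_rot": [0,0,0]}
    - {"hand": -1,"travel": [0.05,0.07,1.6],"delta_rot": [0,0,0]}

```text
clock: 14.6
tool_pos: [0.4458, -0.3235, 0.2032]
ee_rot: [3.14, -0.002, -0.139]
ft_force: [-0.3, 0.6, -0.4]
width: 0.0152
grasp_force: 50.8
```

```bash
python3 - <<'E'
from h import *
import pickle
w=snap('wrist');pickle.dump(w,open('w10.pkl','wb'))
s=sense();print(s['tool_pos'],s['ee_rot'],s['qvel'].round(3))
print(go([.445,-.3225,.2],-.14))
I=w['image'].max(2)
for v in range(170,212): print(v,''.join('%4d'%x for x in I[v,302:338]))
E
```

```text
[ 0.44566857 -0.32369852  0.20323627] [ 3.13992786e+00 -2.06427154e-03 -1.39311066e-01] [-0.007  0.001  0.003 -0.    -0.002 -0.002]
(array([-0.028, -0.037,  0.108]), array([ 0.002, -0.002,  0.001]))
170  185 184 179 176 175 176 177 178 180 183 174 166 165 164 163 161 159 157 157 158 160 162 161 133 148 162 160 158 159 159 160 165 168 170 169 169
171  186 184 179 177 175 178 177 176 177 183 175 166 166 164 164 160 158 157 158 159 163 165 167 139 146 163 161 158 158 156 160 164 168 168 171 169
172  187 184 182 175 174 177 179 177 179 184 174 165 166 164 163 160 160 158 157 159 162 165 170 145 148 163 160 158 158 158 161 164 167 169 172 169
173  187 185 181 177 174 178 178 178 179 182 174 166 166 165 162 161 159 159 158 160 159 165 170 149 157 167 161 159 158 158 159 165 166 169 169 168
174  186 186 182 177 175 177 178 178 179 182 175 168 166 165 163 160 160 157 157 160 162 165 171 149 161 171 159 158 158 157 161 164 167 170 169 171
175  188 186 181 176 176 177 178 178 179 182 174 167 165 166 163 160 160 157 158 158 160 165 168 149 161 174 165 161 157 157 161 165 168 168 170 170
176  18
[... 4656 characters left out ...]
 185 165 158 166 165 137 103 103 100 110 139 163 175 154 155 172 174 170 172 165 159 164 168 169 180 185
208  186 185 178 178 179 180 181 182 180 182 186 165 158 164 164 139 103 101 102 113 139 164 175 152 155 172 173 170 172 163 159 164 167 169 180 187
209  186 183 178 177 177 179 181 181 181 183 185 166 156 165 165 139 103 100  99 108 138 165 175 154 154 172 172 172 171 163 159 164 168 169 181 185
210  188 184 179 178 178 178 182 182 181 182 185 165 157 164 164 137 101  99 102 110 138 163 173 155 153 171 173 171 169 167 163 165 169 170 181 186
211  188 185 179 177 178 179 182 181 180 181 186 161 154 165 166 136  99 104 100 110 139 163 174 155 153 172 174 171 171 173 166 164 170 170 177 183
```

Emit:
apply_moves:
  targets:
    - {"hand": -1,"travel": [0,-0.02,0.4],"delta_rot": [0,0,0]}
    - {"hand": -1,"travel": [0,-0.02,0.8],"delta_rot": [0,0,0]}
    - {"hand": -1,"travel": [0,-0.02,1.3],"delta_rot": [0,0,0]}
    - {"hand": -1,"travel": [0,-0.02,1.8],"delta_rot": [0,0,0]}
    - {"hand": -1,"travel": [0,-0.02,2.2],"delta_rot": [0,0,0]}
    - {"hand": -1,"travel": [0,-0.02,2.5],"delta_rot": [0,0,0]}
    - {"hand": -1,"travel": [0,-0.02,2.6],"delta_rot": [0,0,0]}
    - {"hand": -1,"travel": [0,-0.02,2.6],"delta_rot": [0,0,0]}

```text
clock: 15.45
tool_pos: [0.4448, -0.3229, 0.1232]
ee_rot: [-3.141, 0.001, -0.14]
ft_force: [0.4, -0.1, -0.1]
width: 0.0155
grasp_force: 50.8
```

Emit:
apply_moves:
  targets:
    - {"hand": -1,"travel": [0,0,0.03],"delta_rot": [0,0,0]}
    - {"hand": -1,"travel": [0,0,0.06],"delta_rot": [0,0,0]}
    - {"hand": -1,"travel": [0,0,0.06],"delta_rot": [0,0,0]}

```text
clock: 15.75
tool_pos: [0.4451, -0.3232, 0.1222]
ee_rot: [3.141, -0.001, -0.14]
ft_force: [-0.5, 1.0, -1.3]
width: 0.0158
grasp_force: 50.8
```

Emit:
apply_moves:
  targets:
    - {"hand": -0.3,"travel": [0,0,0],"delta_rot": [0,0,0]}
    - {"hand": 0.2,"travel": [0,0,0],"delta_rot": [0,0,0]}
    - {"hand": 0.2,"travel": [0,0,0],"delta_rot": [0,0,0]}
    - {"hand": 0.2,"travel": [0,0,-1],"delta_rot": [0,0,0]}
    - {"hand": 0.2,"travel": [0,0,-2.5],"delta_rot": [0,0,0]}
    - {"hand": 0.2,"travel": [0,0,-4],"delta_rot": [0,0,0]}
    - {"hand": 0.2,"travel": [0,0,-4],"delta_rot": [0,0,0]}

```text
clock: 16.45
tool_pos: [0.4474, -0.3256, 0.249]
ee_rot: [3.133, -0.01, -0.14]
ft_force: [0.5, -0.0, -0.1]
width: 0.0515
grasp_force: 0.0
```

```bash
python3 - <<'E'
from h import *
import pickle
w=snap('wrist');pickle.dump(w,open('w11.pkl','wb'))
s=sense();print(s['tool_pos'],s['width'])
# look pose over the ring: camera nearly above bezel, yaw .79: TCP = c - .08*dir
c=np.array([.50,.02]);y=-.14
p=c-.075*np.array([np.cos(y),np.sin(y)]);print(p,go([*p,.22],y))
E
python3 pk.py w11.pkl
```

```text
[ 0.44638109 -0.3245339   0.245736  ] 0.051488517221576297
[0.4257338  0.03046573] (array([ -2.339, -11.625,   0.783]), array([ 0.005, -0.006, -0.   ]))
[ 39 198  11  30 195] [ 43.6 213.1] ((473.8896789550781, -118.89434051513672), (5.269193172454834, 23.485288619995117), 77.31698608398438) [ 473.5 -118.9]
[309 204  18  18 304] [317.5 212.1] ((444.5865783691406, -323.37890625), (13.001131057739258, 13.707080841064453), 81.82136535644531) [ 445.  -323.4]
```

Emit:
apply_moves:
  targets:
    - {"hand": 0.2,"travel": [-2.3,-11.6,1],"delta_rot": [0,0,0]}
    - {"hand": 0.2,"travel": [-2.3,-11.6,1],"delta_rot": [0,0,0]}
    - {"hand": 0.2,"travel": [-2.3,-11.6,1],"delta_rot": [0,0,0]}
    - {"hand": 0.2,"travel": [-2.3,-11.6,1],"delta_rot": [0,0,0]}
    - {"hand": 0.2,"travel": [-2.3,-11.6,2],"delta_rot": [0,0,0]}
    - {"hand": 0.2,"travel": [-2.3,-11.6,3.2],"delta_rot": [0,0,0]}
    - {"hand": 0.2,"travel": [-2.3,-11.6,3.2],"delta_rot": [0,0,0]}
    - {"hand": 0.2,"travel": [-2.3,-11.6,3.2],"delta_rot": [0,0,0]}

```text
clock: 17.3
tool_pos: [0.4221, 0.0345, 0.143]
ee_rot: [-3.141, 0.005, -0.138]
ft_force: [0.1, -0.3, 0.3]
width: 0.0512
grasp_force: 0.0
```

Emit:
apply_moves:
  targets:
    - {"hand": 0.2,"travel": [0,0,0],"delta_rot": [0,0,0]}
    - {"hand": 0.2,"travel": [0,0,0],"delta_rot": [0,0,0]}
    - {"hand": 0.2,"travel": [0,0,0],"delta_rot": [0,0,0]}

```text
clock: 17.6
tool_pos: [0.4258, 0.0303, 0.1462]
ee_rot: [3.141, -0.001, -0.141]
ft_force: [0.0, 0.5, 0.1]
width: 0.051
grasp_force: 0.0
```

```bash
python3 - <<'E'
from h import *
import pickle
w=snap('wrist');pickle.dump(w,open('w12.pkl','wb'))
s=sense();print(s['tool_pos'],s['ee_rot'],w['origin'],proj(w,[.506,.014,.072]))
hsv=cv2.cvtColor(w['image'],cv2.COLOR_RGB2HSV);m=cv2.inRange(hsv,(15,140,100),(32,255,255))
c=proj(w,[.506,.014,.072]);cv2.imwrite('pics/m.png',m)
b=[int(x) for x in (c[0]-100,c[0]+100,c[1]-90,c[1]+90)]
gold(w,max(0,b[0]),b[1],max(0,b[2]),min(400,b[3]),3)
E
```

```text
[0.42598059 0.03011166 0.14638504] [ 3.14121632e+00 -1.31111463e-03 -1.41503568e-01] [0.50529107 0.01980873 0.28829928] [328.56984914  93.58498702]
3                       .........................                    
6                     ............................                   
9                    .......#########...............      ..         
12                  .........#             ...........    ....        
15                 .........         ##   #   .......... .....        
18                ........              ### #   ......... ....        
21               .......                   # #    .............       
24              .......                      # #   ............       
27              ......                        #      ...........      
30             .....                            #     ..........      
33            ......                             #    ...........     
36           ......                               #    ..........     
39           .....                                 #    .........     
42          .....               
[... 2563 characters left out ...]
.                           # .....             
153            .   .......                        #  ....              
156            ..#  .......                      # #....               
159             ..#   .......                  #  .....                
162              ...  #..........          .. # #....                  
165              ..     #..................##  ....                    
168                        #............ #   #....                     
171                       #   ########    #....                        
174                                   ##...                            
177                                                                    
180
```

```bash
cat > rg.py <<'E'
from h import *
import pickle
from scipy.optimize import least_squares
def pts(w,c0,z):
    hsv=cv2.cvtColor(w['image'],cv2.COLOR_RGB2HSV);m=cv2.inRange(hsv,(14,105,90),(34,255,255))
    # wood is less saturated; keep thin things near ring only
    v,u=np.nonzero(m); return np.c_[u,v]
def arc(w,z,c,lo,hi,rl=.042,rh=.056):
    q=pts(w,c,z); K=R(w['rotation'])@np.linalg.inv(w['mtx'])@np.c_[q,np.ones(len(q))].T; o=np.array(w['origin'])
    P=(o[:,None]+K*(z-o[2])/K[2]).T[:,:2]; d=P-c; r=np.hypot(*d.T); a=np.degrees(np.arctan2(d[:,1],d[:,0]))%360
    k=(r>rl)&(r<rh)&(a>lo)&(a<hi); return P[k],a[k],r[k]
E
python3 - <<'E'
from rg import *
A=pickle.load(open('w12.pkl','rb'));B=pickle.load(open('w9.pkl','rb'))[0]
c=np.array([.503,.023])
for it in range(3):
    P,a,r=arc(A,.0735,c,0,360)
    f=least_squares(lambda q:np.hypot(*(P-q[:2]).T)-q[2],[*c,.049],loss='soft_l1',f_scale=.001).x; c=f[:2]; print(f.round(4),len(P))
for z in (.0665,.0695,.0725,.0755,.0785):
    print(z,end=' ')
    for nm,w in(('A',A),('B',B)):
        P,a,r=arc(w,z,c,0,360)
        print(nm,[(int(t),round(np.median(r[(a>t-5)&(a<t+5)])*1000,1)) for t in range(5,360,20) if ((a>t-5)&(a<t+5)).sum()>3],end=' ')
    print()
P,a,r=arc(A,.0735,c,0,360)
for t in range(0,360,10):
    k=(a>=t)&(a<t+10)
    if k.any(): print(t,k.sum(),(r[k].min()*1e3).round(1),(r[k].max()*1e3).round(1),end=' | ')
E
```

```text
[0.505  0.0233 0.0501] 3547
[0.5055 0.0236 0.0504] 3848
[0.5056 0.0237 0.0505] 3953
0.0665 A [(5, np.float64(55.1)), (25, np.float64(54.0)), (45, np.float64(52.7)), (65, np.float64(51.6)), (85, np.float64(51.0)), (105, np.float64(49.1)), (125, np.float64(50.0)), (145, np.float64(50.8)), (165, np.float64(52.8)), (185, np.float64(52.3)), (205, np.float64(52.9)), (225, np.float64(53.1)), (245, np.float64(53.0)), (265, np.float64(52.1)), (285, np.float64(51.9)), (305, np.float64(51.1)), (325, np.float64(50.3)), (345, np.float64(49.7))] B [(65, np.float64(45.8)), (85, np.float64(49.9)), (105, np.float64(47.5)), (125, np.float64(48.7)), (145, np.float64(52.2)), (165, np.float64(52.4)), (185, np.float64(53.5)), (205, np.float64(54.1)), (265, np.float64(53.3)), (285, np.float64(52.2)), (305, np.float64(50.5)), (325, np.float64(49.1)), (345, np.float64(47.9))] 
0.0695 A [(5, np.float64(54.8)), (25, np.float64(53.6)), (45, np.float64(52.3)), (65, np.float64(51.4)), (85, np.float64(50.7)), (105, np.float64(48.4)), (125, np.float64(49.3)), (145, np.float64(50.0)), (165, np.float64(52.5)), (185, 
[... 2870 characters left out ...]
p.float64(48.9))] 
0 16 52.6 55.5 | 10 97 51.5 56.0 | 20 172 49.7 56.0 | 30 203 48.0 56.0 | 40 233 47.2 56.0 | 50 260 45.5 56.0 | 60 255 45.4 56.0 | 70 260 44.9 56.0 | 80 254 44.3 56.0 | 90 156 44.2 56.0 | 100 79 45.4 49.4 | 110 76 45.6 49.9 | 120 73 46.1 50.4 | 130 87 46.2 55.9 | 140 78 46.7 51.5 | 150 96 47.3 55.0 | 160 146 48.0 55.9 | 170 80 48.3 52.8 | 180 81 48.4 55.9 | 190 83 48.9 56.0 | 200 73 49.4 53.3 | 210 70 49.7 53.4 | 220 72 49.6 53.3 | 230 74 49.6 53.4 | 240 65 49.7 53.0 | 250 69 49.6 52.7 | 260 75 49.3 52.1 | 270 75 48.7 52.2 | 280 76 48.8 51.9 | 290 79 48.4 51.5 | 300 76 47.9 51.2 | 310 85 47.3 50.7 | 320 82 47.3 50.3 | 330 88 46.8 50.2 | 340 89 46.5 50.1 | 350 64 46.5 49.2 |
```

```bash
python3 - <<'E'
from h import *
print(go([.4566,.0350,.105],1.344))
E
```

```text
(array([ 0.986, -0.306,  1.381]), array([ 1.000e-03, -1.000e-03, -1.486e+00]))
```

Emit:
apply_moves:
  targets:
    - {"hand": -0.43,"travel": [0.99,-0.31,0.5],"delta_rot": [0,0,-1.486]}
    - {"hand": -0.43,"travel": [0.99,-0.31,1.0],"delta_rot": [0,0,-1.486]}
    - {"hand": -0.43,"travel": [0.99,-0.31,1.3],"delta_rot": [0,0,-1.486]}
    - {"hand": -0.43,"travel": [0.99,-0.31,1.3],"delta_rot": [0,0,-1.486]}
    - {"hand": -0.43,"travel": [0.99,-0.31,1.3],"delta_rot": [0,0,-1.486]}
    - {"hand": -0.43,"travel": [0.99,-0.31,1.3],"delta_rot": [0,0,-1.486]}
    - {"hand": -0.43,"travel": [0.99,-0.31,1.3],"delta_rot": [0,0,-1.486]}
    - {"hand": -0.43,"travel": [0.99,-0.31,1.3],"delta_rot": [0,0,-1.486]}

```text
clock: 18.45
tool_pos: [0.4568, 0.0348, 0.1075]
ee_rot: [3.14, -0.0, 1.064]
ft_force: [0.1, 0.4, -0.5]
width: 0.0244
grasp_force: 0.0
```

Emit:
apply_moves:
  targets:
    - {"hand": -0.43,"travel": [0,0,0],"delta_rot": [0,0,-0.286]}
    - {"hand": -0.43,"travel": [0,0,0],"delta_rot": [0,0,-0.286]}
    - {"hand": -0.43,"travel": [0,0,0],"delta_rot": [0,0,-0.286]}
    - {"hand": -0.43,"travel": [0,0,0],"delta_rot": [0,0,-0.286]}
    - {"hand": -0.43,"travel": [0,0,0],"delta_rot": [0,0,-0.286]}

```text
clock: 18.95
tool_pos: [0.4562, 0.0357, 0.1071]
ee_rot: [3.141, 0.0, 1.342]
ft_force: [-0.6, -0.6, -0.4]
width: 0.0242
grasp_force: 0.0
```

```bash
python3 - <<'E'
from rg import *
w=snap('wrist');pickle.dump(w,open('w13.pkl','wb'))
s=sense();print(s['tool_pos'],s['ee_rot'],s['width']);print(go([.4566,.0350,.0732],1.344))
print(proj(w,[.4566,.035,.0737]))
c=np.array([.5056,.0237])
for z in(.0705,.0737,.077):
    P,a,r=arc(w,z,c,100,260,.044,.054)
    print(z,[(t,int(k.sum()),(r[k].min()*1e3).round(1),(np.median(r[k])*1e3).round(1),(r[k].max()*1e3).round(1)) for t in range(130,220,8) for k in [(a>=t)&(a<t+8)] if k.sum()>2])
gold(w,240,400,190,290,2)
E
```

```text
[0.45613889 0.03589277 0.10702804] [3.14119190e+00 1.25113620e-05 1.34306275e+00] 0.024222258722810645
(array([-0.026,  0.021,  1.128]), array([ 0.   ,  0.   , -0.001]))
[320.86636491 238.73478371]
0.0705 [(130, 70, np.float64(46.0), np.float64(48.0), np.float64(49.8)), (138, 69, np.float64(46.3), np.float64(48.3), np.float64(50.4)), (146, 70, np.float64(46.8), np.float64(48.8), np.float64(50.6)), (154, 72, np.float64(47.1), np.float64(49.3), np.float64(53.9)), (162, 65, np.float64(48.4), np.float64(50.2), np.float64(52.1)), (170, 71, np.float64(48.5), np.float64(50.6), np.float64(52.7)), (178, 68, np.float64(48.7), np.float64(50.8), np.float64(53.9)), (186, 63, np.float64(49.2), np.float64(51.3), np.float64(53.3)), (194, 60, np.float64(49.6), np.float64(51.7), np.float64(53.9)), (202, 57, np.float64(50.3), np.float64(52.2), np.float64(54.0)), (210, 38, np.float64(50.6), np.float64(52.6), np.float64(54.0))]
0.0737 [(130, 72, np.float64(46.9), np.float64(48.8), np.float64(50.5)), (138, 71, np.float64(47.0), np.float64(49.0), np.float64(50.9)), (146, 71, np.float64(47.3), np.float64(49
[... 4807 characters left out ...]
 ....      .......          
274            ......       ....              ..   ..    ....      .......          
276            ......      .....              ..#  #.    ....       ......          
278           .......      .....               ..  #..   .....      .......         
280           .......      .....               ..   #.   .....      .......         
282           ......       .....                ..# ##.  .....       ......         
284          .......       .....                ...  ##  .....       .......        
286          .......       .....                ....  ##......       .......        
288          .......       .....                 ....  ##.....       .......
```

```bash
python3 - <<'E'
from rg import *
w=pickle.load(open('w13.pkl','rb'));hsv=cv2.cvtColor(w['image'],cv2.COLOR_RGB2HSV)
for v in(226,238,244): print(v,[(u,*map(int,hsv[v,u])) for u in range(308,346,2)])
for u,v in((329,238),(322,238)): 
    p=ray(w,u,v,.0737);print(p,np.hypot(*(p[:2]-[.5056,.0237])),np.degrees(np.arctan2(p[1]-.0237,p[0]-.5056)))
c=np.array([.5056,.0237]);P,a,r=arc(w,.0737,c,162,170,.044,.054);q=np.array([proj(w,[*p,.0737]) for p in P]);print(q.min(0),q.max(0))
s=sense();T=R(s['ee_rot']);print('tcp px',proj(w,s['tool_pos']))
E
```

```text
226 [(308, 18, 99, 204), (310, 17, 105, 190), (312, 17, 111, 179), (314, 12, 136, 144), (316, 3, 194, 105), (318, 0, 203, 107), (320, 16, 152, 136), (322, 20, 138, 189), (324, 20, 133, 199), (326, 19, 142, 144), (328, 120, 15, 35), (330, 165, 13, 38), (332, 130, 20, 39), (334, 8, 27, 38), (336, 140, 21, 37), (338, 45, 13, 76), (340, 47, 11, 159), (342, 49, 13, 158), (344, 47, 15, 156)]
238 [(308, 0, 191, 187), (310, 0, 193, 186), (312, 0, 196, 187), (314, 3, 179, 189), (316, 9, 143, 192), (318, 12, 130, 187), (320, 20, 135, 185), (322, 20, 132, 199), (324, 18, 141, 145), (326, 105, 14, 37), (328, 165, 14, 37), (330, 120, 6, 40), (332, 135, 13, 39), (334, 0, 0, 40), (336, 43, 14, 161), (338, 38, 13, 156), (340, 41, 13, 156), (342, 49, 13, 157), (344, 45, 16, 158)]
244 [(308, 17, 99, 204), (310, 17, 99, 204), (312, 17, 101, 200), (314, 17, 100, 199), (316, 17, 100, 198), (318, 17, 110, 158), (320, 19, 135, 192), (322, 20, 133, 197), (324, 18, 140, 129), (326, 90, 15, 34), (328, 120, 7, 36), (330, 90, 7, 35), (332, 150, 16, 32), (334, 41, 14, 142), (336, 41, 13, 157), (338, 38, 13, 156), (340, 41, 13, 156), (342, 41, 13, 157), (344, 39, 16, 158)]
[0.46146314 0.0343648  0.0737    ] 0.0454070485393067 166.41597990703025
[0.45737158 0.03531631 0.0737    ] 0.0496076482393548 166.45766779722535
[318. 232.] [324. 242.]
tcp px [319.74590123 265.56849585]
```

Emit:
apply_moves:
  targets:
    - {"hand": -0.43,"travel": [0,0.045,0.4],"delta_rot": [0,0,0]}
    - {"hand": -0.43,"travel": [0,0.045,0.8],"delta_rot": [0,0,0]}
    - {"hand": -0.43,"travel": [0,0.045,1.0],"delta_rot": [0,0,0]}
    - {"hand": -0.43,"travel": [0,0.045,1.1],"delta_rot": [0,0,0]}
    - {"hand": -0.43,"travel": [0,0.045,1.1],"delta_rot": [0,0,0]}
    - {"hand": -0.43,"travel": [0,0.045,1.1],"delta_rot": [0,0,0]}

```text
clock: 19.6
tool_pos: [0.4575, 0.036, 0.0742]
ee_rot: [3.141, -0.0, 1.346]
ft_force: [-0.2, -0.4, -0.0]
width: 0.0242
grasp_force: 0.0
```

```bash
python3 - <<'E'
from h import *
s=sense();print(s['tool_pos'],s['ft_force'],s['qvel'].round(3),s['width'])
E
```

```text
[0.45751582 0.03595853 0.07418172] [-0.23863014 -0.42433433 -0.03938043] [-0.    -0.006 -0.002 -0.    -0.    -0.   ] 0.024169226379188755
```

Emit:
apply_moves:
  targets:
    - {"hand": -0.43,"travel": [0,0,0.045],"delta_rot": [0,0,0]}
    - {"hand": -0.43,"travel": [0,0,0.045],"delta_rot": [0,0,0]}
    - {"hand": -1,"travel": [0,0,0.045],"delta_rot": [0,0,0]}
    - {"hand": -1,"travel": [0,0,0.045],"delta_rot": [0,0,0]}
    - {"hand": -1,"travel": [0,0,0.045],"delta_rot": [0,0,0]}
    - {"hand": -1,"travel": [0,0,0.045],"delta_rot": [0,0,0]}
    - {"hand": -1,"travel": [0,0,0.045],"delta_rot": [0,0,0]}
  force: 40

```text
clock: 20.3
tool_pos: [0.4573, 0.036, 0.0726]
ee_rot: [3.141, -0.0, 1.346]
ft_force: [-0.6, 0.3, 1.5]
width: 0.001
grasp_force: 37.6
```

```bash
python3 - <<'E'
from h import *
s=sense();print(s['tool_pos'],s['ft_force'],s['width'],s['grasp_force'])
E
```

```text
[0.45732348 0.03596646 0.07260038] [-0.64833423  0.26595152  1.50311328] 0.0009673352063770058 37.642134949564934
```

Emit:
apply_moves:
  targets:
    - {"hand": -0.6,"travel": [0,0,0],"delta_rot": [0,0,0]}
    - {"hand": -0.3,"travel": [0,0,0],"delta_rot": [0,0,0]}
    - {"hand": -0.3,"travel": [0,0,-0.6],"delta_rot": [0,0,0]}
    - {"hand": -0.3,"travel": [0,0,-1.1],"delta_rot": [0,0,0]}
    - {"hand": -0.3,"travel": [0,0,-1.1],"delta_rot": [0,0,0]}
    - {"hand": -0.3,"travel": [0,0,-1.1],"delta_rot": [0,0,0]}

```text
clock: 20.9
tool_pos: [0.4573, 0.036, 0.1054]
ee_rot: [3.141, -0.0, 1.346]
ft_force: [0.8, -0.3, -0.2]
width: 0.0298
grasp_force: 0.0
```

```bash
python3 - <<'E'
from rg import *
w=snap('wrist');pickle.dump(w,open('w14.pkl','wb'));t=snap('top');b=snap('side');pickle.dump((t,b),open('tb.pkl','wb'))
s=sense();print(s['tool_pos'],s['width'],proj(w,s['tool_pos']))
gold(w,200,460,60,300,4)
A=w['image'][20:320,120:520]; cv2.imwrite('pics/w14.png',cv2.resize(A,(800,600),interpolation=cv2.INTER_CUBIC)[:,:,::-1])
E
```

```text
[0.45658838 0.03610193 0.10469521] 0.03013286404774408 [318.54185166 265.2340381 ]
60                                                                  
64                                                                  
68                                                                  
72                                                                  
76                                                                  
80                                                                  
84                                                                  
88                                                                  
92                                                                  
96                               ..                                 
100                              ....                                
104                             .....                                
108                           ........                               
112                          .........                               
116                          .........         
[... 2472 characters left out ...]

260                 ..   ..       . .     ..   ..                    
264                ...   ..       .       ..   ...                   
268                ...   ..       .#      ..   ...                   
272               ...   ...       .. #    ..    ...                  
276               ...   ...        ..     ...   ...                  
280               ...   ...        .. #   ...   ...                  
284              ....   ...         .. #  ...   ....                #
288              ...    ...         ... # ...    ...              #  
292             ......  ...          ... #...  ......            #   
296            ........ ...          ....#... ........         #    .
```

View pics/w14.png

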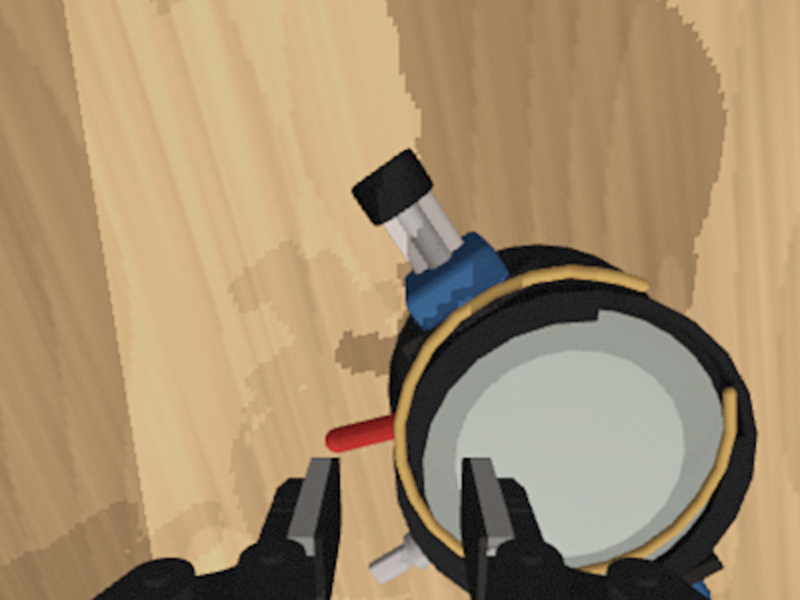

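The view shows the ring unmoved, with its wire at (400,440), centred between the pads at (330,500) and (470,500). The tips must have closed just above it, so I'll feel for the rim and close lower.

Emit:
apply_moves:
  targets:
    - {"hand": -0.68,"travel": [0,0,0.5],"delta_rot": [0,0,0]}
    - {"hand": -0.68,"travel": [0,0,0.9],"delta_rot": [0,0,0]}
    - {"hand": -0.68,"travel": [0,0,1.08],"delta_rot": [0,0,0]}
    - {"hand": -0.68,"travel": [0,0,1.12],"delta_rot": [0,0,0]}
    - {"hand": -0.68,"travel": [0,0,1.12],"delta_rot": [0,0,0]}

```text
clock: 21.55
tool_pos: [0.4562, 0.0361, 0.0722]
ee_rot: [-3.139, 0.0, 1.346]
ft_force: [-5.3, -0.3, 8.7]
width: 0.0136
grasp_force: 4.5
```

Emit:
apply_moves:
  targets:
    - {"hand": -0.68,"travel": [0,0,0.025],"delta_rot": [0,0,0]}
    - {"hand": -0.68,"travel": [0,0,0.025],"delta_rot": [0,0,0]}

```text
clock: 21.75
tool_pos: [0.4563, 0.0361, 0.072]
ee_rot: [-3.14, 0.0, 1.346]
ft_force: [-6.7, -0.2, 14.7]
width: 0.0138
grasp_force: 7.7
```

Emit:
apply_moves:
  targets:
    - {"hand": -1,"travel": [0,0,0],"delta_rot": [0,0,0]}
    - {"hand": -1,"travel": [0,0,0],"delta_rot": [0,0,0]}
    - {"hand": -1,"travel": [0,0,0],"delta_rot": [0,0,0]}
    - {"hand": -1,"travel": [0,0,0],"delta_rot": [0,0,0]}

```text
clock: 22.15
tool_pos: [0.4588, 0.0357, 0.0722]
ee_rot: [3.138, -0.0, 1.346]
ft_force: [-0.0, -0.1, 8.4]
width: 0.0012
grasp_force: 39.8
```

```bash
python3 - <<'E'
from rg import *
w=snap('wrist');pickle.dump(w,open('w15.pkl','wb'))
s=sense();print(s['tool_pos'],s['ft_force'],s['width'],s['grasp_force'],proj(w,s['tool_pos']))
gold(w,262,412,175,300,3)
E
```

```text
[0.45878657 0.03565268 0.07220801] [ 0.45855165 -0.682471    8.12702372] 0.0011132382419309595 39.782710620092985 [319.93017067 265.85531228]
175                     ....               .#######  .
178                     ..                ### ###.....
181                     .               ### ## .......
184                                    ##   ..........
187                                  ##   ............
190                                 #    .............
193                     .        .## ##...............
196                    ...      .## #.................
199                    ...    ..####..................
202                   .....  ..####................   
205                   ........ ###..............      
208                   ....... ###............         
211                   ...... # #...........           
214                  .......###...........            
217                  ......###..........              
220                  ......# #.........               
223                  .....###........                 
226                  ..
[... 648 characters left out ...]
   ....    .#.    .....                    
265           ....    .#.    .....                    
268          .....    .#..    ....                    
271          .....    .#..    ....                    
274          .....    .#..    .....                   
277          .....    .#..    .....                   
280          .....    .#..    .....                   
283          .....    . ..    .....                   
286         ......    .#..    .....                   
289         .......   ..     ......                   
292        .......... ...  .........                  
295        .......... ... ...........                 
298       ...........................          ....
```

Emit:
apply_moves:
  targets:
    - {"hand": -1,"travel": [0,0,-0.1],"delta_rot": [0,0,0]}
    - {"hand": -1,"travel": [0,0,-0.3],"delta_rot": [0,0,0]}
    - {"hand": -1,"travel": [0,0,-0.5],"delta_rot": [0,0,0]}
    - {"hand": -1,"travel": [0,0,-0.5],"delta_rot": [0,0,0]}

```text
clock: 22.6
tool_pos: [0.4577, 0.0359, 0.087]
ee_rot: [3.14, -0.0, 1.346]
ft_force: [-0.0, -1.2, -0.3]
width: 0.001
grasp_force: 37.5
```

```bash
python3 - <<'E'
from rg import *
w=snap('wrist');pickle.dump(w,open('w16.pkl','wb'))
s=sense();print(s['tool_pos'],s['ft_force'],s['width'],s['grasp_force'],proj(w,s['tool_pos']))
gold(w,262,412,175,270,3)
E
```

```text
[0.45753982 0.03596839 0.08659759] [-0.37653473  0.22818765 -0.24620609] 0.0009128476420624148 37.48053543269634 [319.48672694 265.50771451]
175                     .              .....###  ##  .
178                                  .....##  ## .....
181                                 ....####  ........
184                               .... ##  #..........
187                     ..      .....##   ............
190                     ...    .... ### ............. 
193                    ....  .....###  ..........     
196                    ..........####.........        
199                    .........####........          
202                   .........####.......            
205                   ........####......              
208                   ....... ###......               
211                   ...... ###.....                 
214                   ......###.....                  
217                   .....###.....                   
220                   .....## ....                    
223                  .....###....                     
226                   ....## ....                     
229                   ...###....                      
232                   ...## ...                       
235                   ..# #....                       
238                     ###...                        
241                    .# ....                        
244                     ##...                         
247                    ## ...                         
250                   .#.                             
253                   .#.                             
256                   .#.                             
259            ...    .#.    ....                     
262           ....    .#.    ....                     
265           ....    .#.    .....                    
268          .....    .#..    ....
```

The wire image stayed fixed in the camera frame while the rim moved away, so the ring is held and rising. Next is the tray position.

```bash
python3 - <<'E'
from h import *
import pickle
a,b=pickle.load(open('s0.pkl','rb'))
hsv=cv2.cvtColor(a['image'],cv2.COLOR_RGB2HSV)
m=((hsv[:,:,1]<45)&(hsv[:,:,2]>110)).astype(np.uint8)*255
m[:,:170]=0;m[:,265:]=0;m[:188]=0;m[285:]=0
m=cv2.morphologyEx(m,cv2.MORPH_CLOSE,np.ones((5,5)))
c=max(cv2.findContours(m,cv2.RETR_EXTERNAL,cv2.CHAIN_APPROX_NONE)[0],key=cv2.contourArea)
for z in(.003,.016):
    P=np.array([ray(a,*q[0],z)[:2] for q in c])*1000
    print(z,cv2.minAreaRect(P.astype(np.float32)))
s=sense();print(s['tool_pos'])
E
```

```text
0.003 ((491.00531005859375, 282.57183837890625), (189.11083984375, 149.5065155029297), 16.032575607299805)
0.016 ((489.5499572753906, 279.6146545410156), (187.33226013183594, 148.1003875732422), 16.032560348510742)
[0.45753982 0.03596839 0.08659759]
```

Emit:
apply_moves:
  targets:
    - {"hand": -1,"travel": [0,0,-0.5],"delta_rot": [0,0,0]}
    - {"hand": -1,"travel": [0,0,-1.0],"delta_rot": [0,0,0]}
    - {"hand": -1,"travel": [0,0,-1.6],"delta_rot": [0,0,0]}
    - {"hand": -1,"travel": [0,0,-2.0],"delta_rot": [0,0,0]}
    - {"hand": -1,"travel": [0,0,-2.0],"delta_rot": [0,0,0]}

```text
clock: 23.15
tool_pos: [0.4583, 0.0358, 0.1475]
ee_rot: [3.138, -0.0, 1.346]
ft_force: [-0.1, 0.7, -0.2]
width: 0.0014
grasp_force: 37.5
```

```bash
python3 - <<'E'
from rg import *
w=snap('wrist');pickle.dump(w,open('w17.pkl','wb'));b=snap('side');pickle.dump(b,open('b17.pkl','wb'))
s=sense();print(s['tool_pos'],s['ee_rot'],s['ft_force'],s['width'],s['grasp_force'])
gold(w,200,600,60,400,6)
print(proj(b,s['tool_pos']));T=R(s['ee_rot'])
print('expected ring around', [proj(w,s['tool_pos']+T@[.05*np.sin(t),.05-.05*np.cos(t),-.001]).round().tolist() for t in (0,1,-1,2,-2,3.14)])
E
```

```text
[0.45701933 0.03601434 0.14581614] [-3.14143301e+00  1.78892027e-05  1.34580554e+00] [0.02271174 0.11476755 0.07869335] 0.0009771992250535155 37.53309030085802
60                                                               #####
66                                                                 ## 
72                                                                    
78                                                                    
84                                                                    
90                                                                    
96                     .                                              
102                    ...                                             
108                   ....                                             
114                  .....                                             
120                   ..                                               
126                                                                    
132                          .                                         
138        
[... 2602 characters left out ...]
..   ..............  ............                 
360 .. ................   ................ .............               
366 . .................   ................. ..............             
372 ........................................................           
378 .........................................................          
384 ...........................................................        
390 .............................................................      
396 ..............................................................     
[254.88232139 182.65699912]
expected ring around [[317.0, 265.0], [367.0, 185.0], [360.0, 334.0], [471.0, 177.0], [447.0, 339.0], [516.0, 265.0]]
```

```bash
python3 - <<'E'
from h import *
print(go([.4394,.2915,.05]))
E
```

```text
(array([ 8.171, -2.472,  3.194]), array([0., 0., 0.]))
```

Emit:
apply_moves:
  targets:
    - {"hand": -1,"travel": [1.0,-0.3,0],"delta_rot": [0,0,0]}
    - {"hand": -1,"travel": [2.4,-0.75,0],"delta_rot": [0,0,0]}
    - {"hand": -1,"travel": [3.9,-1.2,0],"delta_rot": [0,0,0]}
    - {"hand": -1,"travel": [5.4,-1.65,0],"delta_rot": [0,0,0]}
    - {"hand": -1,"travel": [6.8,-2.1,0],"delta_rot": [0,0,0]}
    - {"hand": -1,"travel": [7.8,-2.4,0.5],"delta_rot": [0,0,0]}
    - {"hand": -1,"travel": [8.17,-2.47,1.2],"delta_rot": [0,0,0]}
    - {"hand": -1,"travel": [8.17,-2.47,1.2],"delta_rot": [0,0,0]}

```text
clock: 24.05
tool_pos: [0.4367, 0.2921, 0.1065]
ee_rot: [-3.136, 0.004, 1.349]
ft_force: [-1.0, 0.2, 0.0]
width: 0.0009
grasp_force: 37.5
```

Emit:
apply_moves:
  targets:
    - {"hand": -1,"travel": [0,0,0.6],"delta_rot": [0,0,0]}
    - {"hand": -1,"travel": [0,0,1.3],"delta_rot": [0,0,0]}
    - {"hand": -1,"travel": [0,0,2.0],"delta_rot": [0,0,0]}
    - {"hand": -1,"travel": [0,0,2.0],"delta_rot": [0,0,0]}
    - {"hand": -1,"travel": [0,0,2.0],"delta_rot": [0,0,0]}

```text
clock: 24.55
tool_pos: [0.4397, 0.2907, 0.0503]
ee_rot: [-3.141, 0.001, 1.345]
ft_force: [-0.6, 0.1, 0.4]
width: 0.001
grasp_force: 37.6
```

```bash
python3 - <<'E'
from rg import *
w=snap('wrist');pickle.dump(w,open('w18.pkl','wb'))
s=sense();print(s['tool_pos'],s['ee_rot'],s['ft_force'],s['width'],s['grasp_force'])
gold(w,200,640,60,400,6)
T=R(s['ee_rot']);print(proj(w,[.4896,.280,.016]));d=lambda a:np.array([np.cos(a),np.sin(a)])
for i,j in((1,1),(1,-1),(-1,-1),(-1,1)): print(proj(w,[*(np.array([.4896,.28])+i*.095*d(.28)+j*.075*d(.28+np.pi/2)),.016]).round())
E
```

```text
[0.44031681 0.2910753  0.05096146] [ 3.14098942e+00 -2.35280342e-04  1.34516802e+00] [-0.40191722 -0.1163864  -0.1430321 ] 0.0010619219676847728 37.57533621042967
60                                                                           
66                                         .                                 
72                                                                           
78                                                                           
84                                                                           
90                                                                           
96                                .                                          
102                                                                           
108                                                                           
114                                                                           
120                         .                                                 
126                       .                                                
[... 2934 characters left out ...]
  ..............   ..............  ............                        
360 .. ................   ................ .............                      
366 . .................   ................. ..............                    
372 ........................................................                  
378 .........................................................                 
384 ...........................................................               
390 .............................................................             
396 ..............................................................            
[404.90787125 235.96526933]
[519.  28.]
[595. 265.]
[326. 380.]
[203. 205.]
```

Emit:
apply_moves:
  targets:
    - {"hand": -1,"travel": [0,0,0.5],"delta_rot": [0,0,0]}
    - {"hand": -1,"travel": [0,0,1.0],"delta_rot": [0,0,0]}
    - {"hand": -1,"travel": [0,0,1.3],"delta_rot": [0,0,0]}
    - {"hand": -1,"travel": [0,0,1.48],"delta_rot": [0,0,0]}
    - {"hand": -1,"travel": [0,0,1.48],"delta_rot": [0,0,0]}
    - {"hand": -1,"travel": [0,0,1.48],"delta_rot": [0,0,0]}

```text
clock: 25.2
tool_pos: [0.4401, 0.2916, 0.0063]
ee_rot: [3.141, -0.0, 1.346]
ft_force: [0.7, -0.1, -0.4]
width: 0.001
grasp_force: 37.6
```

Emit:
apply_moves:
  targets:
    - {"hand": -1,"travel": [0,0,0.04],"delta_rot": [0,0,0]}
    - {"hand": -1,"travel": [0,0,0.04],"delta_rot": [0,0,0]}

```text
clock: 25.4
tool_pos: [0.44, 0.2916, 0.0049]
ee_rot: [3.141, -0.0, 1.346]
ft_force: [-0.6, -0.2, -0.1]
width: 0.0011
grasp_force: 37.6
```

Lower another 1 mm, then release gently and rise.

Emit:
apply_moves:
  targets:
    - {"hand": -1,"travel": [0,0,0.035],"delta_rot": [0,0,0]}
    - {"hand": -1,"travel": [0,0,0.035],"delta_rot": [0,0,0]}
    - {"hand": -0.9,"travel": [0,0,0.02],"delta_rot": [0,0,0]}
    - {"hand": -0.75,"travel": [0,0,0.0],"delta_rot": [0,0,0]}
    - {"hand": -0.7,"travel": [0,0,0.0],"delta_rot": [0,0,0]}
    - {"hand": -0.7,"travel": [0,0,-0.4],"delta_rot": [0,0,0]}
    - {"hand": -0.7,"travel": [0,0,-1.4],"delta_rot": [0,0,0]}
    - {"hand": -0.7,"travel": [0,0,-2.5],"delta_rot": [0,0,0]}

```text
clock: 26.2
tool_pos: [0.439, 0.2911, 0.0803]
ee_rot: [-3.14, 0.001, 1.346]
ft_force: [0.5, 0.8, 0.9]
width: 0.0129
grasp_force: 0.0
```

```bash
python3 - <<'E'
from rg import *
w=snap('wrist');pickle.dump(w,open('w19.pkl','wb'))
s=sense();print(s['tool_pos'],s['ft_force'],s['width'],s['grasp_force'])
gold(w,200,640,40,400,6)
c=np.array([.4896,.28])
for i in range(3):
    P,a,r=arc(w,.00475,c,0,360,.040,.060)
    f=least_squares(lambda q:np.hypot(*(P-q[:2]).T)-q[2],[*c,.05],loss='soft_l1',f_scale=.001).x;c=f[:2]
print(f,len(P)); P,a,r=arc(w,.00475,c,0,360,.040,.060)
print([(t,int(k.sum()),(np.median(r[k])*1e3).round(1)) for t in range(0,360,15) for k in [(a>=t)&(a<t+15)] if k.sum()>2])
E
```

```text
[0.4424753  0.29270755 0.08630795] [0.81991242 1.50328077 3.76955265] 0.012763341583310925 0.0
40                                                                           
46                                                                           
52                                                                           
58                                                                           
64                                                                           
70                                                                           
76                                                                           
82                                   .                                       
88                                                                           
94                                                                           
100                                                                           
106                                                                           
112                                                                
[... 3667 characters left out ...]
...................  ........................            
[0.48719638 0.2816134  0.04895404] 1267
[(0, 22, np.float64(49.0)), (45, 29, np.float64(48.7)), (60, 79, np.float64(48.8)), (75, 83, np.float64(49.1)), (90, 81, np.float64(49.0)), (105, 80, np.float64(49.0)), (120, 73, np.float64(49.1)), (135, 66, np.float64(48.9)), (150, 63, np.float64(48.9)), (165, 66, np.float64(49.2)), (180, 64, np.float64(48.8)), (195, 39, np.float64(48.9)), (225, 3, np.float64(48.7)), (240, 64, np.float64(48.9)), (255, 56, np.float64(49.1)), (270, 63, np.float64(48.8)), (285, 64, np.float64(49.0)), (300, 66, np.float64(49.1)), (315, 66, np.float64(48.9)), (330, 69, np.float64(49.0)), (345, 71, np.float64(49.0))]
```

Emit:
apply_moves:
  targets:
    - {"hand": -0.7,"travel": [0,0,-1],"delta_rot": [0,0,0]}
    - {"hand": -0.7,"travel": [0,0,-2.5],"delta_rot": [0,0,0]}
    - {"hand": -0.7,"travel": [0,0,-3.5],"delta_rot": [0,0,0]}
    - {"hand": -0.7,"travel": [0,0,-3.5],"delta_rot": [0,0,0]}
    - {"hand": -0.7,"travel": [0,0,-3.5],"delta_rot": [0,0,0]}
    - {"hand": -0.7,"travel": [0,0,-3.5],"delta_rot": [0,0,0]}

```text
clock: 26.85
tool_pos: [0.4388, 0.2911, 0.1836]
ee_rot: [-3.14, 0.001, 1.346]
ft_force: [-0.0, -0.1, -0.7]
width: 0.013
grasp_force: 0.0
```

```bash
python3 - <<'E'
from rg import *
a,b=pickle.load(open('s0.pkl','rb'))
w=snap('wrist');n=snap('side')
c=np.array([.4872,.2816]);P,a_,r=arc(w,.00475,c,0,360,.040,.060)
print('ring',len(P),[(t,(np.median(r[k])*1e3).round(1)) for t in range(0,360,60) for k in [(a_>=t)&(a_<t+30)] if k.sum()>2])
d=np.abs(n['image'].astype(int)-b['image']).max(2)[290:350,300:410]
print('stand/pick region changed px',(d>40).sum(),'of',d.size,sense()['tool_pos'],sense()['ft_force'])
print(close_job())
E
```

```text
ring 624 [(0, np.float64(49.1)), (60, np.float64(49.1)), (120, np.float64(49.0)), (180, np.float64(48.9)), (240, np.float64(49.0)), (300, np.float64(49.0))]
stand/pick region changed px 5 of 6600 [0.4387606  0.29107768 0.18318661] [ 0.06077663 -0.34262315  0.22423298]
the job is handed in; nothing more can be done
None
```

The ring was lifted out with the pick and now lies flat in the tray, the pick is back in its slot, and the job was handed in at about 27 s; the pick went back before the ring was moved, not last as asked, because the one gripper had to be free to carry the ring.

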